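# Clamp a panel controller in the bench cradle

### The arm

A 7-joint arm with a two-finger parallel gripper is mounted at the origin on a cart in front of the work surface, level with it; the furniture and walls round the work are solid. World frame = base frame: x ahead of the robot, y to its left, z up, the work surface at z = 0. Lengths are in m, angles in rad, forces in N, time in s.
With the tool pointing down it reaches from about 0.4 to 0.85 m from the base axis. Payload 10.4 kg.
Tool frame: the origin (TCP) lies between the finger pads; the fingertips stand ahead of it and the grasp point (between the pads) lies 6 mm ahead of it (finger_overhang is the z of the fingertips in the tool frame, in m); z points along the fingers, y is the direction in which the jaws open and shut (so a half turn about z gives the same grasp; the last joint's range is limited). The gripper opens to 85 mm and grips with 20 to 120 N. Pads are 22 mm wide; open, the fingers measure 114 mm over their backs; the gripper's body (76 mm by 85 mm) begins 54 mm behind the grasp point. The pads swing forward as they close: fully open they stand 13 mm farther back than shut.
Start: joints at [-1.364, 0.332, -0.065, 1.46, 0.022, 1.35, -0.088], TCP at [0.142, 0.609, 0.256] pointing down, gripper open.
Joint ranges: [-2.6, 2.6], [-0.5, 2.12], [-1.47, 1.34], [0.16, 2.42], [-1.27, 4.41], [0.06, 2.06], [-2.6, 2.6]. Speed limits (rad/s): [2.22, 2.22, 2.79, 2.79, 3.14, 3.14, 3.14].

### API

Orientations are given as a unit quaternion [x, y, z, w].
In Python, from workcell import * gives the robot as it stands.
- The arm moves only by the shell command python3 -m creep 'ROWS' [FORCE]. ROWS is JSON, a list of rows, each a list of 7 numbers: the turn, a rotation vector about the tool's x, y, z in rad, then the shift along the tool's x, y, z in mm, then the closure in counts, from 0 (fully open) to 255 (shut). In form: [[wx, wy, wz, dx, dy, dz, claw], ...]. A call has 1 to 8 rows; each row shifts and turns the commanded pose from where the row before left it, along the tool's axes as they then stand; what a row does not reach is not made up. A row lasts 1/10 s, in which the tool goes at most 50 mm and 8.59 degrees, less where a joint would pass 70% of its speed; a pose out of reach is approached as far as the arm can. A call is refused whole if a number of a shift passes 50 or a number of a turn 0.15, either way. A call with a gripper value outside its range is refused whole. The fingers move at their own pace and stop on an object; FORCE is the grip in N (left out, the last holds). Time passes only in rows, so rows that do not move let the fingers close. It gives the time, the measured TCP pose, the force and the opening at its end, in the units of the state.
- get_obs(): the state, without advancing time (a new reading comes with each control period).
- camera(name): name is "scene" or "side" or "wrist"; returns (picture, depth): 420x560x3 uint8, blue, green, red; 420x560 float32, m along the optical axis (not along the pixel's ray), 0 where there is no reading.
- camera_model(name): a dict with "camera_matrix" (3x3 intrinsics, pixels), "R" (3x3) and "t" (3): a world point X has camera coordinates R X + t; the wrist camera has in their place "mount" (4x4, takes a point from camera to tool coordinates, whose origin is the TCP and whose axes are the flange's). Camera axes: x right, y down, z forward; pixel columns grow to the right and rows downward; lengths in m; the calibration is good to about 2 mm. A picture is of the moment at which its call begins: read the wrist's pose just before it. camera_model takes no time and is no camera call.
- hand_in(): hands the job in, once; it reports no verdict.
The state is a dict: "clock": time; "joint_pos": joint angles; "joint_velocities": joint speeds; "tau": joint torques, N m; "position": TCP position; "ee_rot": TCP orientation; "ft_force": force on the tool from outside, world axes, zero at the start; "torque": the same for the moment, N m; "grip_width": opening from 0.0 (shut) to 1.0 (fully open).
Only numpy, scipy, OpenCV 4.12 (cv2) and the standard library are available. Lean on these libraries where they do the work, as an engineer would, in place of code of your own. Each camera call takes 0.05 s, during which the arm holds its last target.

### The job

Clamp the black panel controller in the aluminium cradle for checking. First set it flat between the nest's side guides, display end towards the sliding two-post jaw, and let go; then bring the latch's wire loop down over the jaw's hook so that its cross-bar lies behind the hook's lip, and finally swing the lever back over its dead point, all the way to its stop, so that the jaw holds the controller tight. Leave the bottle, the multimeter and the tape roll where they are.

Things in the scene. Friction and masses are not known exactly. Their poses are not given: they have to be found in the camera images.
- cradle: Fixed cradle, aluminium plate 290 x 84 x 12 mm. Origin on the bench under the lever's pivot; +x runs along the plate from the latch to the sliding jaw, z up. Plate: x -50 to 240, y +-42 mm. Along x: lever and wire loop at 0, hook near 69, two fixed stop posts (27 mm high, y +-19.5) with their face at 124, nest 124 to 205, the jaw's two rubber-faced posts (46 mm high, y +-19) from 212 when open.
- nest (a point): Where the controller's origin belongs: cradle x 161, y 0, on the nest pads, 16 mm above the bench; frame parallel to the cradle's. Side guides 54 mm apart inside, 7 mm thick, 8 mm above the pads, at cradle x 137 to 187. With the jaw open the controller has 6 to 7 mm play along x.
- controller: Black panel controller, a loose box 48 wide x 48 high x 87 mm long, 0.14 kg, lying on its base. Origin at the centre of its underside; its -x points to the display end, 44 mm away; its solid body reaches 37 mm the other way (a shallow green terminal strip there stands above the stop posts). In the nest its -x points along the cradle's +x.
- controller_front (a point): Centre of the controller's display end, 24 mm above its underside.
- lever (a joint): Latch lever. 0 = upright; positive swings it to the cradle's -x, away from the hook; 1.78 rad = closed at its stop, 12 degrees beyond level; -0.26 = leaning fully to the hook. Dead point near 1.6. Stays where left (friction 0.1 N m) while the loop is slack; with a taut loop it takes up to about 8 N at its end. Black grip 22 mm wide, 12 mm thick, 42 to 80 mm from the pivot.
- lever_pivot (a point): Centre of the lever's axle (along the cradle's y), 48 mm above the bench.
- lever_end (a point): End of the lever's grip, 80 mm from the pivot.
- loop (a joint): Angle of the wire loop on the lever's pin, which lies on the lever's centre line 30 mm from the pivot. The loop's elevation, pointing to the cradle's +x, is lever + loop (rad); 0 = level. Stands by friction when steep (above about 60 degrees), falls by its weight when lower. The loop straddles lever and hook.
- loop_bar (a point): Middle of the loop's cross-bar: round, 8 mm thick, 60 mm long along the cradle's y, 87.5 mm from the lever's pin; legs 26 mm to either side. Can be pinched with fingers closing along the cradle's x; drawn along, it takes the lever with it (about 4 N). Spring-loaded: stretches a few mm under tension.
- jaw (a joint): Sliding jaw with the hook: 0 = open, grows (m) as it is drawn towards the latch (cradle -x); about 0.007 when it holds a controller against the stop posts. 1 N friction.
- hook (a point): Seat of the cross-bar in the hook, 48 mm above the bench, moves with the jaw. Hook post 4 mm to -x of it; lip overhangs to 1 mm to +x; top of hook 10 mm above, ledge that catches the bar 5 mm below. The bar must come down at least 6 mm to +x of it, with the lever at 0.1 rad or less; the lever's closing stroke then draws it under the lip.
- bottle: White squeeze bottle with red nozzle, 47 mm across, 134 mm high, loose; origin at the centre of its underside.
- meter: Grey and black multimeter 144 x 80 x 42 mm lying on its back, loose; origin at the centre of its underside.
- tape: Roll of black tape 62 mm across, 19 mm high, lying flat, loose; origin at the centre of its underside.

How it is judged:
On the way, in this order (a step that is already met when the one before it is completed fails the run):
1. the controller stands flat in the nest, display end towards the jaw, and is let go (x of controller in the frame of nest between -0.004 and 0.011 m and y of controller in the frame of nest between -0.006 and 0.006 m and z of controller in the frame of nest below 0.003 m and angle between controller's own z axis and vertical below 0.08 rad and x of controller_front in the frame of nest above 0.03 m and contact force between the fingers and controller below 0.3 N), for 0.2 s.
2. the loop's cross-bar lies behind the hook's lip, lever still open (x of loop_bar in the frame of hook between -0.003 and 0.025 m and z of loop_bar in the frame of hook below 0.004 m and value of joint lever below 1 rad), for 0.1 s.
At the end, for the whole second after the job is handed in: Lever closed past its dead point (above 1.70 rad), cross-bar within 6 mm of its seat in the hook, jaw pressing the controller with over 5 N; controller at rest, flat on the pads (tilt under 0.08 rad), within 4 mm along and 6 mm across the cradle of its place, display end to the jaw (value of joint lever above 1.7 rad and distance between loop_bar and hook below 0.006 m and contact force between jaw and controller above 5 N and x of controller in the frame of nest between -0.004 and 0.004 m and y of controller in the frame of nest between -0.006 and 0.006 m and z of controller in the frame of nest below 0.004 m and angle between controller's own z axis and vertical below 0.08 rad and x of controller_front in the frame of nest above 0.03 m and linear speed of controller below 0.02 m/s); the robot touches nothing.
It fails at once if the bottle, the multimeter or the tape roll is moved by more than 40 mm (distance of any of bottle, meter, tape from where it was at the start of the episode above 0.04 m).
It also fails if it takes over 64 s, if anything falls off the work surface, if the arm or the gripper's body presses on something with over 40 N, if the wrist force passes 120 N, or if a joint passes its speed limit or range.

## Working session

There is one attempt and no reset: what is moved stays moved. The work goes in short steps, Python scripts to look and compute and a shell command to move; the robot and the scene stay as the last step left them, time stands still between calls to the robot, and variables do not carry over. Pictures are saved under pics/ and viewed, and the job is handed in when it is done.

```bash
ls -la; mkdir -p pics
python3 - <<'E'
from workcell import *
import cv2,numpy as np
o=get_obs();print(o)
for n in ["scene","side","wrist"]:
    p,d=camera(n);cv2.imwrite(f"pics/a_{n}.png",p);np.save(f"pics/a_{n}.npy",d)
    print(n,camera_model(n))
E
```

```text
total 12
drwxr-xr-x  3 agent agent 4096 Dec  6 04:50 .
drwxr-xr-x 23 root  root  4096 Dec  6 04:50 ..
drwxr-xr-x  2 agent agent 4096 Dec  6 04:50 pics
{'clock': 0.0, 'joint_pos': array([-1.36361624,  0.33285565, -0.06470649,  1.46097037,  0.02157815,
        1.34985641, -0.08849176]), 'joint_velocities': array([ 1.02160598e-03, -8.58311984e-04, -8.18937947e-05,  5.90783582e-04,
       -6.93867682e-04, -3.94941211e-05, -1.50614752e-03]), 'tau': array([-6.61527902e-04, -6.25458455e+01,  4.86862706e-02, -3.91604626e+01,
        1.61767309e-02,  1.00071533e-02,  2.53957461e-05]), 'position': array([0.14226772, 0.60824376, 0.25551216]), 'ee_rot': array([ 1.14621946e-01,  9.93408940e-01, -6.95122196e-04, -5.95051252e-05]), 'ft_force': array([-0.01663171, -0.14011906,  0.76735561]), 'torque': array([-0.03030471,  0.00834422, -0.00556402]), 'grip_width': 0.9992255490819366}
scene {'camera_matrix': array([[447.30568166,   0.        , 288.32127559],
       [  0.        , 447.30568166, 207.43097358],
       [  0.        ,   0.        ,   1.        ]]), 'R': array([[ 0.8696213 , -0.49340606, -0.
[... 370 characters left out ...]
3145055,  0.02188108],
       [-0.10403188,  0.66059404, -0.74350043],
       [ 0.08327903, -0.73914564, -0.66837739]]), 't': array([0.58446889, 0.08048426, 1.29143509])}
wrist {'camera_matrix': array([[315.76399294,   0.        , 277.44953815],
       [  0.        , 315.76399294, 210.15760014],
       [  0.        ,   0.        ,   1.        ]]), 'mount': array([[-5.28878760e-04, -9.49534781e-01, -3.13661314e-01,
         8.15679271e-02],
       [ 9.99999642e-01, -2.95058465e-04, -7.92926270e-04,
        -2.46775336e-04],
       [ 6.60362646e-04, -3.13661621e-01,  9.49534597e-01,
        -1.17129158e-01],
       [ 0.00000000e+00,  0.00000000e+00,  0.00000000e+00,
         1.00000000e+00]])}
```

View pics/a_scene.png

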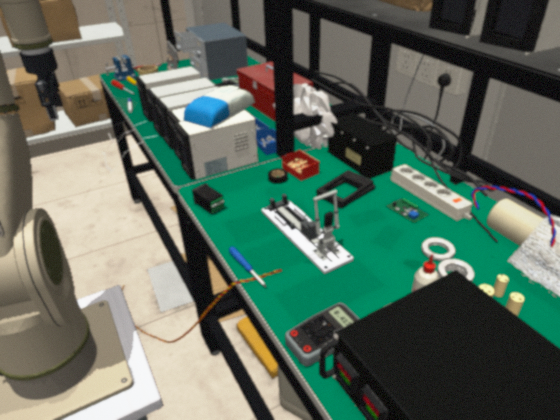

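View pics/a_side.png

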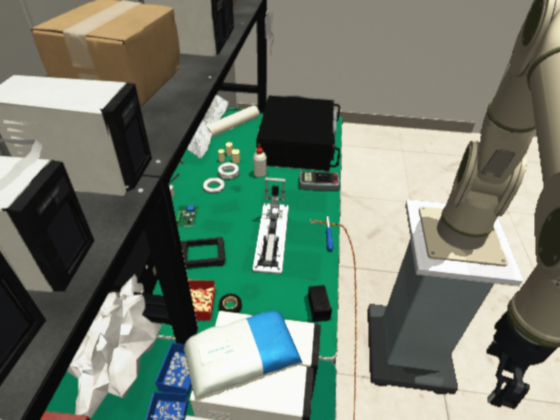

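View pics/a_wrist.png

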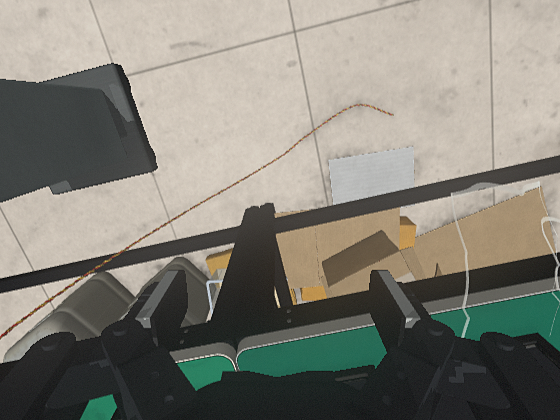

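```bash
cat > h.py <<'E'
import numpy as np,cv2
from workcell import *
from scipy.spatial.transform import Rotation as Rn
def w2p(n,X,tp=None):
    m=camera_model(n)
    X=np.atleast_2d(X)
    if n=="wrist":
        o=tp; T=np.eye(4);T[:3,:3]=Rn.from_quat(o[1]).as_matrix();T[:3,3]=o[0]
        T=np.linalg.inv(T@m["mount"]);R,t=T[:3,:3],T[:3,3]
    else: R,t=m["R"],m["t"]
    c=X@R.T+t; q=c@m["camera_matrix"].T
    return q[:,:2]/q[:,2:]
def p2w(n,u,v,z,tp=None):
    m=camera_model(n);u=np.asarray(u,float);v=np.asarray(v,float)
    K=m["camera_matrix"]
    c=np.stack([(u-K[0,2])/K[0,0]*z,(v-K[1,2])/K[1,1]*z,z+0*u],-1)
    if n=="wrist":
        M=m["mount"]; c=c@M[:3,:3].T+M[:3,3]
        return c@Rn.from_quat(tp[1]).as_matrix().T+tp[0]
    return (c-m["t"])@m["R"]
def cloud(n,d,tp=None):
    v,u=np.mgrid[0:420,0:560]
    return p2w(n,u,v,d,tp)
E
python3 - <<'E'
from h import *
for n,(x0,y0,x1,y1) in dict(scene=(170,150,390,300),side=(220,160,360,330)).items():
    p=cv2.imread(f"pics/a_{n}.png");c=p[y0:y1,x0:x1]
    s=min(800/(x1-x0),600/(y1-y0));cv2.imwrite(f"pics/a_{n}_z.png",cv2.resize(c,None,fx=s,fy=s,interpolation=cv2.INTER_CUBIC)[:600,:800]);print(n,s)
d=np.load("pics/a_scene.npy");C=cloud("scene",d)
for u,v in [(208,194),(210,205),(265,210),(350,262),(325,205),(278,175),(428,280),(320,330),(300,218),(250,265)]: print(u,v,C[v,u].round(3))
d=np.load("pics/a_side.npy");C=cloud("side",d)
for u,v in [(319,300),(275,265),(275,185),(320,180),(260,165),(231,302),(329,235)]: print(u,v,C[v,u].round(3))
E
```

```text
scene 3.6363636363636362
side 3.5294117647058822
208 194 [0.432 0.328 0.044]
210 205 [0.424 0.296 0.03 ]
265 210 [0.551 0.227 0.01 ]
350 262 [ 0.634 -0.047 -0.002]
325 205 [ 0.712  0.178 -0.003]
278 175 [ 0.676  0.385 -0.001]
428 280 [ 0.672 -0.241  0.085]
320 330 [ 0.449 -0.203  0.034]
300 218 [0.609 0.141 0.016]
250 265 [0.421 0.048 0.013]
319 300 [0.434 0.351 0.048]
275 265 [0.564 0.231 0.023]
275 185 [ 0.617 -0.164 -0.001]
320 180 [ 0.457 -0.176  0.032]
260 165 [ 0.679 -0.202  0.053]
231 302 [0.666 0.357 0.   ]
329 235 [0.415 0.08  0.017]
```

View pics/a_scene_z.png

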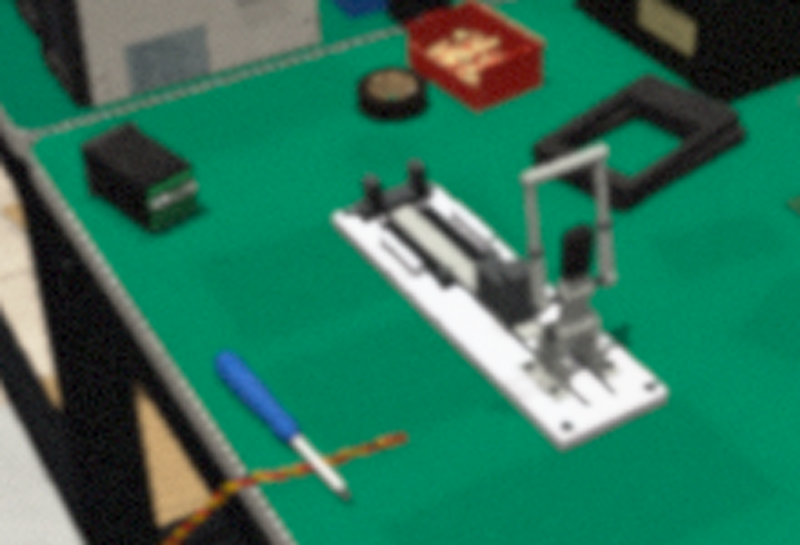

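View pics/a_side_z.png

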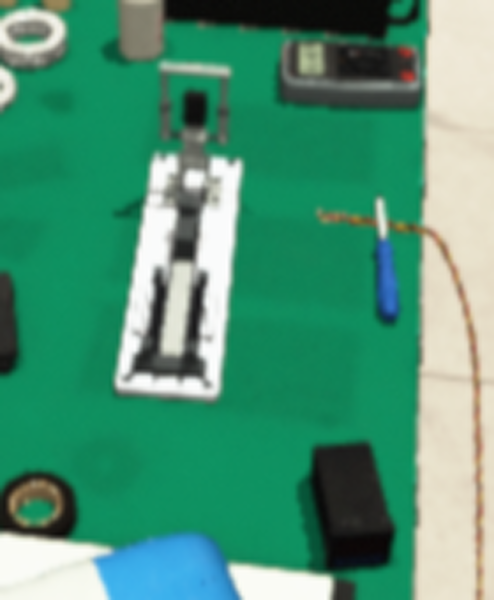

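Run:
```python
from h import *
for n in ["scene","side"]:
    d=np.load(f"pics/a_{n}.npy");C=cloud(n,d).reshape(-1,3)[d.ravel()>0]
    for y in np.arange(-.3,.8,.1):
        r=[]
        for x in np.arange(.2,.95,.1):
            m=(abs(C[:,0]-x)<.05)&(abs(C[:,1]-y)<.05)&(C[:,2]<1.2)
            r.append(C[m,2].max().round(2) if m.any() else -9)
        print(n,round(y,1),r)
```

```text
scene -0.3 [-9, -9, np.float64(0.13), np.float64(0.13), np.float64(0.13), np.float64(0.5), np.float64(0.58), np.float64(0.11)]
scene -0.2 [np.float64(-0.03), -9, np.float64(0.04), np.float64(0.04), np.float64(0.0), np.float64(0.5), np.float64(0.58), np.float64(0.16)]
scene -0.1 [np.float64(-0.0), -9, np.float64(0.0), np.float64(0.0), np.float64(0.01), np.float64(0.5), np.float64(0.56), np.float64(0.16)]
scene 0.0 [np.float64(-0.01), np.float64(-0.02), np.float64(0.02), np.float64(0.01), np.float64(0.17), np.float64(0.5), np.float64(0.53), np.float64(0.53)]
scene 0.1 [np.float64(-0.0), np.float64(-0.04), np.float64(0.02), np.float64(0.01), np.float64(0.06), np.float64(0.5), np.float64(0.53), np.float64(0.5)]
scene 0.2 [np.float64(-0.74), np.float64(-0.21), np.float64(0.0), np.float64(0.01), np.float64(0.05), np.float64(0.5), np.float64(0.51), np.float64(0.5)]
scene 0.3 [np.float64(-0.74), np.float64(-0.35), np.float64(0.05), np.float64(0.05), np.float64(0.02), np.float64(0.5), np.float64(0.5), np.float64(0.12)]
scene 0.4 [np.float64(-0.73), np.float64(-0.49), np.float64(0.05), np.floa
[... 1495 characters left out ...]
), np.float64(-0.34), np.float64(0.05), np.float64(0.05), np.float64(0.02), np.float64(0.5), np.float64(0.55), np.float64(0.64)]
side 0.4 [np.float64(0.65), np.float64(-0.47), np.float64(0.05), np.float64(0.05), np.float64(0.02), np.float64(0.51), np.float64(0.65), np.float64(0.65)]
side 0.5 [np.float64(0.64), -9, np.float64(0.16), np.float64(0.21), np.float64(0.21), np.float64(0.51), np.float64(0.65), np.float64(0.65)]
side 0.6 [np.float64(0.61), -9, np.float64(0.16), np.float64(0.21), np.float64(0.21), np.float64(0.5), np.float64(0.67), np.float64(0.2)]
side 0.7 [np.float64(0.44), -9, np.float64(0.16), np.float64(0.16), np.float64(0.21), np.float64(0.5), np.float64(0.67), np.float64(0.15)]
```

```bash
python3 -m creep '[[0,0,0,-38,-20,-25,0],[0,0,0,-45,-30,-20,0],[0,0,0,-45,-30,-15,0],[0,0,0,-45,-30,-15,0],[0,0,0,-45,-30,-15,0],[0,0,0,-45,-30,-10,0],[0,0,0,-45,-30,0,0],[0,0,0,-30,-30,0,0]]'
python3 -m creep '[[0,0,0,-20,-30,0,0],[0,0,0,0,-20,0,0],[0,0,0,0,0,0,0]]'
python3 - <<'E'
from h import *
o=get_obs();tp=(o["position"],o["ee_rot"]);p,d=camera("wrist");print(o["clock"],tp)
cv2.imwrite("pics/b.png",p);np.savez("pics/b.npz",d=d,p=tp[0],q=tp[1])
E
```

```text
clock: 0.95
position: [0.3978, 0.3301, 0.3479]
ee_rot: [0.116, 0.993, 0.0, 0.0]
ft_force: [-0.4, -0.2, -0.8]
grip_width: 1.002
clock: 1.25
position: [0.4047, 0.2763, 0.3481]
ee_rot: [0.117, 0.993, 0.0, 0.0]
ft_force: [0.7, 1.6, -0.3]
grip_width: 1.0
1.25 (array([0.40467597, 0.27625376, 0.34814247]), array([1.16808095e-01, 9.93154494e-01, 1.20162763e-04, 7.53516980e-05]))
```

Run:
```python
from h import *
p=cv2.imread("pics/b.png")
cv2.imwrite("pics/b_z.png",cv2.resize(p,(800,600),interpolation=cv2.INTER_CUBIC))
```

```text
(no output)
```

View pics/b_z.png

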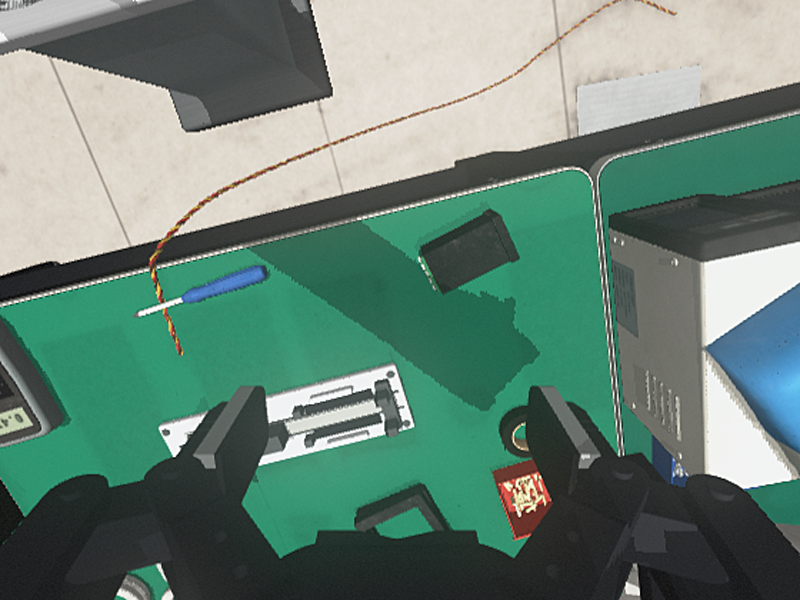

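```bash
cat > m.py <<'E'
from h import *
f=np.load("pics/b.npz");W=cloud("wrist",f["d"],(f["p"],f["q"]));
cl={"wrist":W}
for n in ["scene","side"]: cl[n]=cloud(n,np.load(f"pics/a_{n}.npy"))
def rect(P):
    r=cv2.minAreaRect((P[:,:2]*1000).astype(np.float32));return np.round(r[0],1),np.round(r[1],1),round(r[2],2)
for n,C in cl.items():
    P=C.reshape(-1,3)
    m=(abs(P[:,0]-.43)<.08)&(abs(P[:,1]-.33)<.08)
    Q=P[m&(P[:,2]>.043)&(P[:,2]<.056)]
    g=P[m&(abs(P[:,2])<.012)]
    print(n,"ctrl top",len(Q),Q[:,2].mean().round(4),"bench",np.median(g[:,2]).round(4),rect(Q))
    m=(P[:,0]>.5)&(P[:,0]<.72)&(P[:,1]>-.1)&(P[:,1]<.3)
    Q=P[m&(P[:,2]>.008)&(P[:,2]<.016)]
    print("  plate",len(Q),np.median(Q[:,2]).round(4),rect(Q))
    Q=P[m&(P[:,2]>.14)&(P[:,2]<.2)]
    if len(Q):print("  high",len(Q),Q.mean(0).round(4),Q.min(0).round(3),Q.max(0).round(3))
E
python3 m.py
```

```text
wrist ctrl top 1935 0.0461 bench -0.0007 (array([433.2, 341. ]), array([47.4, 81. ]), 14.79)
  plate 3494 0.0124 (array([637.9,  99.5]), array([175.3, 289.7]), 2.49)
  high 32 [0.6136 0.0158 0.1678] [0.605 0.014 0.166] [0.625 0.018 0.169]
scene ctrl top 272 0.0452 bench -0.0018 (array([432.7, 337.5]), array([49. , 84.1]), 12.98)
  plate 1633 0.0116 (array([623.1,  88.7]), array([290.2, 176.1]), 86.04)
  high 134 [0.5963 0.011  0.1604] [0.568 0.006 0.141] [0.628 0.017 0.169]
side ctrl top 420 0.0457 bench -0.0014 (array([433.6, 342.5]), array([47.9, 83.6]), 13.81)
  plate 1231 0.0114 (array([636.3, 102.2]), array([173.8, 291.3]), 1.64)
  high 68 [0.5975 0.0189 0.1613] [0.568 0.013 0.141] [0.627 0.025 0.171]
```

```bash
cat > m2.py <<'E'
from m import *
def largest(mask):
    n,l,s,c=cv2.connectedComponentsWithStats(mask.astype(np.uint8));i=1+np.argmax(s[1:,4]);return l==i
im={"wrist":"pics/b.png","scene":"pics/a_scene.png","side":"pics/a_side.png"}
for n,C in cl.items():
    p=cv2.imread(im[n]).astype(int)
    w=(p.min(2)>150)&(p.max(2)-p.min(2)<50)
    roi=(C[...,0]>.5)&(C[...,0]<.7)&(C[...,1]>-.1)&(C[...,1]<.3)&(C[...,2]>.007)&(C[...,2]<.017)
    m=cv2.morphologyEx((w&roi).astype(np.uint8),cv2.MORPH_CLOSE,np.ones((9,9)))
    m=largest(m)&roi
    Q=C[m];print(n,len(Q),Q[:,2].mean().round(4),rect(Q))
E
python3 m2.py|tail -3
```

```text
wrist 3060 0.013 (array([590.2, 144.9]), array([ 83.9, 194.4]), 2.46)
scene 1613 0.0117 (array([593.4,  94.3]), array([ 86., 293.]), 2.56)
side 1326 0.0116 (array([593.3,  98.9]), array([ 83.8, 293.6]), 2.6)
```

Run:
```python
from h import *
f=np.load("pics/b.npz");W=cloud("wrist",f["d"],(f["p"],f["q"])).reshape(-1,3)
S=cloud("scene",np.load("pics/a_scene.npy")).reshape(-1,3);D=cloud("side",np.load("pics/a_side.npy")).reshape(-1,3)
for P in (W,S,D):
  for x in (.36,.39,.42,.45,.48):
    m=(abs(P[:,0]-x)<.02)&(P[:,2]>.06)&(P[:,2]<.25)&(P[:,1]>.2)&(P[:,1]<.7)
    print(x,np.percentile(P[m,1],2).round(3) if m.sum()>5 else None,end=' ')
  print()
a=cv2.imread("pics/a_scene.png")[0:150,0:90];cv2.imwrite("pics/a_grip.png",cv2.resize(a,None,fx=4,fy=4))
a=cv2.imread("pics/a_side.png")[280:420,470:560];cv2.imwrite("pics/a_grip2.png",cv2.resize(a,None,fx=4,fy=4))
```

```text
0.36 None 0.39 None 0.42 0.487 0.45 0.486 0.48 0.486 
0.36 None 0.39 None 0.42 0.482 0.45 0.482 0.48 0.482 
0.36 None 0.39 None 0.42 0.494 0.45 0.495 0.48 0.495
```

View pics/a_grip2.png

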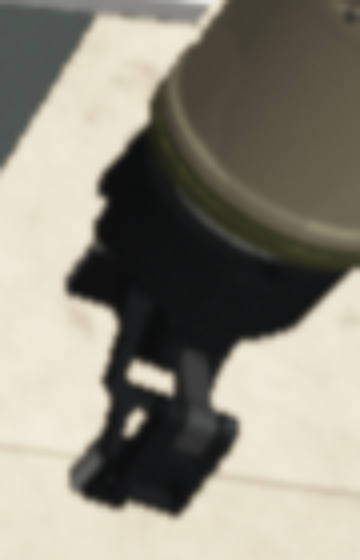

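```bash
python3 -m creep '[[0,0,0.135,0,0,10,0],[0,0,0.135,0,0,10,0],[0,0,0.135,0,0,10,0],[0,0,0.135,0,0,10,0],[0,0,0.135,0,0,10,0],[0,0,0.135,0,0,10,0],[0,0,0.135,0,0,10,0],[0,0,0.135,0,0,10,0]]'
python3 -m creep '[[0,0,0,20,20,10,0],[0,0,0,20,20,10,0],[0,0,0,12,4,10,0],[0,0,0,0,0,0,0]]'
python3 - <<'E'
from h import *
import workcell
print([k for k in dir(workcell) if not k.startswith('_')], getattr(workcell,'finger_overhang',None))
o=get_obs();tp=(o["position"],o["ee_rot"]);p,d=camera("wrist");print(o["clock"],tp)
cv2.imwrite("pics/c.png",p);np.savez("pics/c.npz",d=d,p=tp[0],q=tp[1])
E
```

```text
clock: 2.1
position: [0.4034, 0.2805, 0.2671]
ee_rot: [0.61, 0.792, -0.0, -0.0]
ft_force: [-0.2, 0.4, 0.5]
grip_width: 0.998
clock: 2.5
position: [0.4314, 0.3428, 0.2356]
ee_rot: [0.608, 0.794, -0.002, -0.0]
ft_force: [-1.1, -0.5, -0.4]
grip_width: 1.002
['MotionError', 'camera', 'camera_model', 'finger_overhang', 'get_obs', 'hand_in'] 0.025
2.5 (array([0.43141353, 0.34278547, 0.23559962]), array([ 6.07633045e-01,  7.94216009e-01, -1.67945691e-03, -4.39879837e-04]))
```

View pics/c.png

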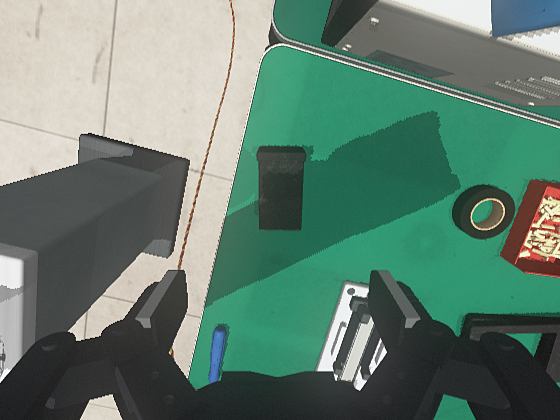

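```bash
cat > ctrl.py <<'E'
from h import *
import sys
f=np.load(sys.argv[1]);tp=(f["p"],f["q"]);P=cloud("wrist",f["d"],tp).reshape(-1,3)
m=(abs(P[:,0]-.43)<.09)&(abs(P[:,1]-.33)<.09)
for lo,hi in((.044,.055),(.035,.055)):
    Q=P[m&(P[:,2]>lo)&(P[:,2]<hi)];r=cv2.minAreaRect((Q[:,:2]*1000).astype(np.float32));print(len(Q),Q[:,2].mean(),r, np.median(P[m&(abs(P[:,2])<.01),2]))
R=Rn.from_quat(tp[1]).as_matrix();print(np.round(R,3), 'xang',np.degrees(np.arctan2(R[1,0],R[0,0])))
E
python3 ctrl.py pics/c.npz
```

```text
3429 0.04617086341214997 ((433.0802001953125, 340.9809875488281), (46.66549301147461, 81.3472900390625), 14.084333419799805) -0.00067819665689553
3539 0.04599555762007617 ((433.5378112792969, 339.19873046875), (47.07892990112305, 85.38003540039062), 14.387256622314453) -0.00067819665689553
[[-0.262  0.965 -0.003]
 [ 0.965  0.262 -0.002]
 [-0.001 -0.003 -1.   ]] xang 105.16288549832694
```

```bash
python3 -m creep '[[0,0,0.015,-2.5,0.6,30,0],[0,0,0,-2.5,0.6,35,0],[0,0,0,0,0,35,0],[0,0,0,0,0,35,0],[0,0,0,0,0,30,0],[0,0,0,0,0,15,0],[0,0,0,0,0,0,0]]' 40
```

```text
clock: 3.25
position: [0.4347, 0.3352, 0.0568]
ee_rot: [0.615, 0.788, -0.001, -0.0]
ft_force: [-0.5, -1.2, -0.2]
grip_width: 0.998
```

```bash
python3 -m creep '[[0,0,0,3,0,10,0],[0,0,0,0,0,9,0],[0,0,0,0,0,0,140],[0,0,0,0,0,0,140],[0,0,0,0,0,0,140],[0,0,0,0,0,0,140],[0,0,0,0,0,0,140]]' 40
```

```text
clock: 3.95
position: [0.4351, 0.3394, 0.0395]
ee_rot: [0.615, 0.788, 0.001, 0.0]
ft_force: [-0.7, -1.4, 6.4]
grip_width: 0.555
```

```bash
python3 -m creep '[[0,0,0,0,0,-20,140],[0,0,0,0,0,-40,140],[0,0,0,0,0,-40,140],[0,0,0,0,0,-40,140],[0,0,0.1,0,0,-40,140],[0,0,0.1,0,0,-40,140],[0,0,0,-30,20,-10,140],[0,0,0,-35,25,0,140]]'
python3 -m creep '[[0,0,0,-40,20,0,140],[0,0,0,-40,20,0,140],[0,0,0,-40,20,0,140],[0,0,0,-40,20,0,140],[0,0,0,-30,15,0,140],[0,0,0,-12,4,0,140],[0,0,0,0,0,0,140],[0,0,0,0,0,0,140]]'
python3 - <<'E'
from h import *
o=get_obs();tp=(o["position"],o["ee_rot"]);p,d=camera("wrist");print(o["clock"],tp)
cv2.imwrite("pics/d.png",p);np.savez("pics/d.npz",d=d,p=tp[0],q=tp[1])
p,d=camera("scene");cv2.imwrite("pics/d_s.png",p[100:300,180:420].repeat(3,0).repeat(3,1))
E
```

```text
clock: 4.75
position: [0.4829, 0.2775, 0.2712]
ee_rot: [0.689, 0.725, 0.002, -0.0]
ft_force: [1.7, -0.6, -1.5]
grip_width: 0.555
clock: 5.55
position: [0.5903, 0.0805, 0.2685]
ee_rot: [0.69, 0.724, 0.0, -0.001]
ft_force: [-0.1, -0.1, -0.8]
grip_width: 0.555
5.55 (array([0.59034571, 0.08053958, 0.26850403]), array([ 6.90171621e-01,  7.23645498e-01,  4.57711576e-06, -5.71074752e-04]))
```

View pics/d.png

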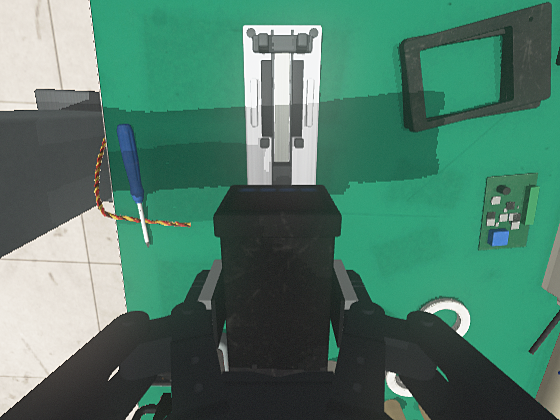

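View pics/d_s.png

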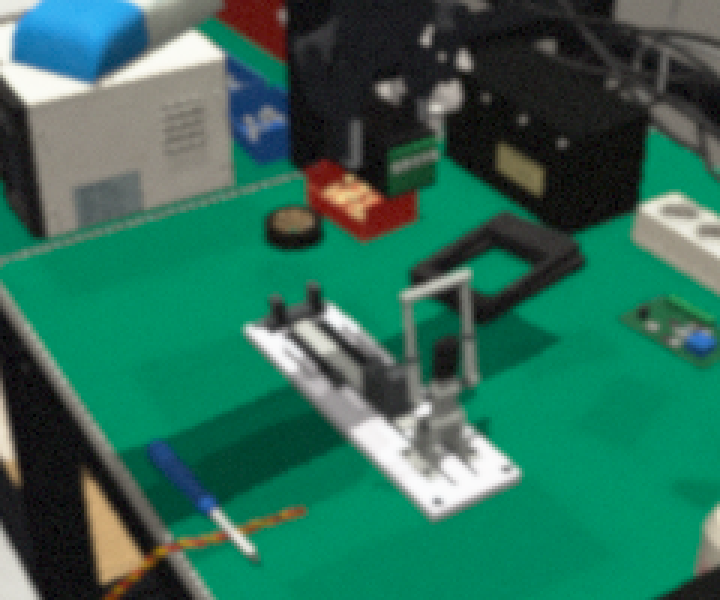

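Run:
```python
from h import *
f=np.load("pics/d.npz");tp=(f["p"],f["q"]);C=cloud("wrist",f["d"],tp);P=C.reshape(-1,3)
p=cv2.imread("pics/d.png").astype(int)
m=(C[...,2]>.006)&(C[...,2]<.018)&(abs(C[...,0]-.59)<.07)&(C[...,1]<.3)&(np.mgrid[0:420,0:560][0]<183)
w=m&(p.min(2)>100)&(p.max(2)-p.min(2)<60)
w=cv2.morphologyEx(w.astype(np.uint8),cv2.MORPH_OPEN,np.ones((3,3)))>0
Q=C[w];print(len(Q),np.median(Q[:,2]));r=cv2.minAreaRect((Q[:,:2]*1000).astype(np.float32));print(r)
a=np.radians(2.5);
# edge fit per row
L=[];Rr=[]
for v in range(40,180,4):
    u=np.where(w[v])[0]
    if len(u)>2: L.append(C[v,u[0],:2]);Rr.append(C[v,u[-1],:2])
L=np.array(L);Rr=np.array(Rr)
for E in(L,Rr):
    k=np.polyfit(E[:,1],E[:,0],1);print('edge x at y=.16',np.polyval(k,.163),'slope deg',np.degrees(np.arctan(-k[0])),np.std(E[:,0]-np.polyval(k,E[:,1])))
# features by color dark & height
for lo,hi,nm in((.024,.05,'27-43mm high')  ,(.05,.066,'jaw posts')):
    mm=((C[...,2]>lo)&(C[...,2]<hi)&(abs(C[...,0]-.59)<.07)&(C[...,1]>.08)&(C[...,1]<.3)&(np.mgrid[0:420,0:560][0]<183)).astype(np.uint8)
    n,l,s,c=cv2.connectedComponentsWithStats(mm)
    for i in range(1,n):
        if s[i,4]>8:
            q=C[l==i];print(nm,s[i],q.mean(0).round(4),q.min(0).round(4),q.max(0).round(4))
# held controller top
mm=(C[...,2]>.2)&(np.mgrid[0:420,0:560][0]>180)&(np.mgrid[0:420,0:560][0]<370)
u=C[mm];print(len(u))
T=Rn.from_quat(tp[1]).as_matrix()
t=(P-tp[0])@T
g=t.reshape(420,560,3)
for v,uu in [(190,230),(190,330),(215,225),(215,333),(240,280),(350,280),(300,232),(300,328)]: print((v,uu),(g[v,uu]*1000).round(1),C[v,uu].round(4))
```

```text
8161 0.012122287516026675
((589.9762573242188, 157.85443115234375), (83.90476989746094, 169.5539093017578), 2.658186912536621)
edge x at y=.16 0.5485344730692943 slope deg 2.8373677557721413 0.00039022589236943693
edge x at y=.16 0.6308482209617775 slope deg 2.3763049146600808 0.0005296754950697341
27-43mm high [252  33  61  20 875] [0.5867 0.221  0.0334] [0.5564 0.2123 0.024 ] [0.6174 0.231  0.0476]
27-43mm high [254  80   3   7  10] [0.5608 0.1825 0.0243] [0.5593 0.18   0.024 ] [0.5615 0.186  0.0246]
27-43mm high [308  90   5  10  21] [0.6196 0.1749 0.0246] [0.6173 0.1698 0.024 ] [0.6222 0.1788 0.0262]
27-43mm high [307 102   6   8  17] [0.6202 0.1631 0.0245] [0.6172 0.1595 0.024 ] [0.6226 0.1666 0.0252]
27-43mm high [252 117   5   5  10] [0.5602 0.1462 0.0246] [0.5579 0.1439 0.0241] [0.5624 0.1481 0.026 ]
27-43mm high [260 139   9   9  79] [0.5721 0.1207 0.0264] [0.5675 0.116  0.0245] [0.5768 0.1253 0.029 ]
27-43mm high [295 139   9   9  77] [0.6112 0.1225 0.0263] [0.6066 0.1181 0.0244] [0.6161 0.1271 0.0282]
27-43mm high [273 163  18  20 349] [0.593  0.0911 0.0413] [0.5832 0.0804 0.0243] [0.603  0.0995 0.0447]
38791
(190, 230) [ 42.3 -23.8  29.2] [0.5645 0.1217 0.2393]
(190, 330) [-20.6  65.3 269.6] [ 0.6563  0.0633 -0.0012]
(215, 225) [ 41.9 -20.6  -6.2] [0.5677 0.1215 0.2747]
(215, 333) [42.3 19.3 -7.3] [0.6076 0.1237 0.2758]
(240, 280) [31.5 -0.2 -5.5] [0.5887 0.112  0.274 ]
(350, 280) [-19.8  -0.1  -6.4] [0.5912 0.0607 0.2749]
(300, 232) [  5.7 -19.6  -7. ] [0.5705 0.0853 0.2755]
(300, 328) [ 4.9 19.6 -5.8] [0.6097 0.0864 0.2743]
```

```bash
python3 -m creep '[[0,0,0,30,1.3,10,140],[0,0,0,35,1.3,20,140],[0,0,0,22,0.7,30,140],[0,0,0,0,0,35,140],[0,0,0,0,0,35,140],[0,0,0,0,0,28,140],[0,0,0,0,0,10,140],[0,0,0,0,0,0,140]]'
python3 - <<'E'
from h import *
o=get_obs();print(o["clock"],o["position"],o["ee_rot"],o["ft_force"])
E
```

```text
clock: 6.45
position: [0.5891, 0.167, 0.0999]
ee_rot: [0.69, 0.724, -0.001, -0.001]
ft_force: [-0.0, 0.0, -1.3]
grip_width: 0.554
6.45 [0.58909828 0.16700679 0.09986605] [ 6.90094890e-01  7.23717974e-01 -9.55535675e-04 -6.51199078e-04] [-0.01057032  0.02575792 -1.26059529]
```

Run:
```python
from h import *
o=get_obs();tp=(o["position"],o["ee_rot"]);p,d=camera("wrist")
cv2.imwrite("pics/e.png",p);np.savez("pics/e.npz",d=d,p=tp[0],q=tp[1])
C=cloud("wrist",d,tp)
mm=((C[...,2]>.05)&(C[...,2]<.068)&(abs(C[...,0]-.59)<.07)&(C[...,1]>.2)&(C[...,1]<.3)).astype(np.uint8)
n,l,s,c=cv2.connectedComponentsWithStats(mm)
for i in range(1,n):
    if s[i,4]>8:
        q=C[l==i];print(s[i],q.mean(0).round(4),q.min(0).round(4),q.max(0).round(4))
p,d=camera("side");cv2.imwrite("pics/e_s.png",cv2.resize(p[170:290,220:340],None,fx=5,fy=5,interpolation=cv2.INTER_CUBIC))
```

```text
[229 185  97   5 282] [0.5855 0.2097 0.065 ] [0.5623 0.2078 0.0614] [0.6092 0.211  0.068 ]
```

View pics/e.png

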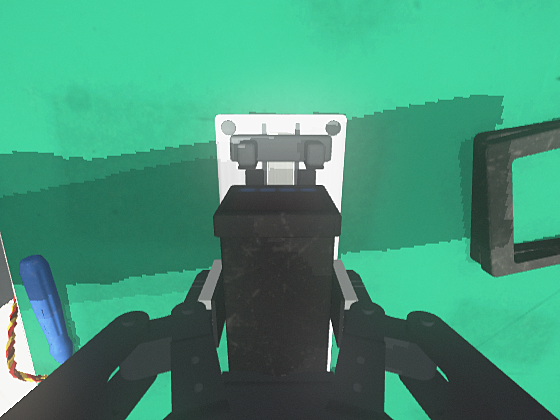

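View pics/e_s.png

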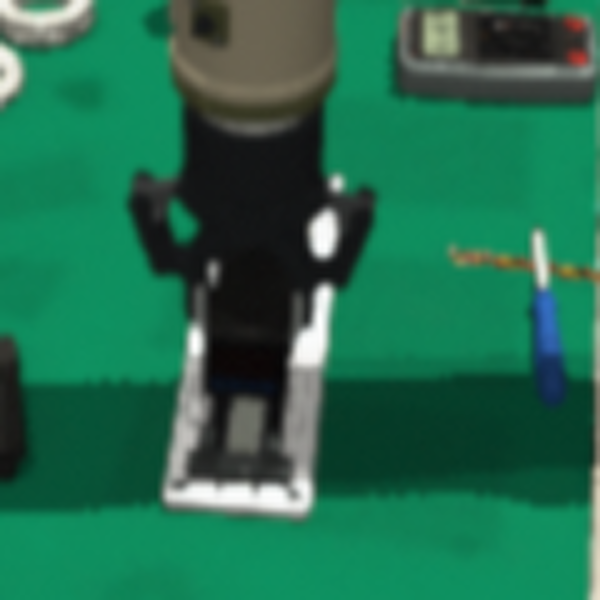

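Run:
```python
from h import *
f=np.load("pics/e.npz");tp=(f["p"],f["q"]);C=cloud("wrist",f["d"],tp)
T=Rn.from_quat(tp[1]).as_matrix();g=((C-tp[0])@T)*1000
for v in range(112,260,6):
    h=C[v,:,2];m=(h>.006)&(h<.02)&(abs(g[v,:,1])<60);u=np.where(m)[0]
    m2=(h>.05);m2[:200]=0;m2[360:]=0;u2=np.where(m2)[0]
    m3=(h>.035)&(h<.07)&(abs(g[v,:,1])<60);u3=np.where(m3)[0]
    print(v,end=' ')
    if len(u): print('plate',u[0],u[-1],g[v,u[0]].round(1),g[v,u[-1]].round(1),end=' ')
    if len(u3)>5: print('3545',u3[0],u3[-1],g[v,u3[0]].round(1),g[v,u3[-1]].round(1),end=' ')
    if v>180 and len(u2): print('ctl',u2[0],u2[-1],g[v,u2[0]].round(1),g[v,u2[-1]].round(1),end='')
    print()
```

```text
112 
118 plate 216 346 [ 73.2 -39.7  89.4] [73.1 42.3 90.9] 
124 plate 215 346 [ 69.5 -40.8  90.7] [69.4 42.7 91.5] 
130 plate 215 345 [ 65.8 -41.1  90.8] [65.9 41.7 89. ] 
136 plate 216 345 [ 62.2 -40.3  88.8] [62.1 42.1 89.7] 
142 plate 216 345 [ 58.3 -40.7  90. ] [58.1 42.8 91.5] 3545 241 320 [ 61.1 -21.7  64.4] [61.  23.  64.6] 
148 plate 216 344 [ 54.4 -41.2  91.2] [54.6 41.9 89.1] 3545 237 324 [ 58.9 -22.9  55.2] [59.  23.8 53.9] 
154 plate 217 344 [ 50.6 -40.5  90. ] [50.3 42.7 91.7] 3545 237 324 [ 55.6 -23.1  55.6] [55.5 24.2 55.8] 
160 plate 217 343 [ 46.7 -40.8  90.1] [47.  41.6 88.3] 3545 237 324 [ 52.3 -23.2  55.5] [52.3 24.4 55.5] 
166 plate 217 343 [ 42.6 -41.2  90.7] [42.8 42.1 89.7] 3545 238 323 [ 48.7 -23.1  57.3] [48.7 24.2 57.3] 
172 plate 218 343 [ 38.6 -40.7  90.5] [38.6 42.5 90.4] 
178 plate 218 342 [ 34.7 -40.9  90. ] [34.8 41.8 89.1] 
184 plate 219 342 [ 30.7 -40.3  89.5] [30.5 42.3 90.1] 
190 plate 219 341 [ 26.6 -40.5  89.4] [26.6 41.7 89.2] ctl 228 358 [ 42.  -25.   30.4] [  80.5   -1.1 -117.1]
196 plate 219 341 [ 22.  -41.1  90.8] [22.2 42.1 89.8] ctl 225 
[... 185 characters left out ...]
 41.8 88.9] ctl 218 336 [ 42.2 -24.6   1.4] [42.6 21.7  0.2]
214 ctl 214 340 [ 42.4 -24.7  -6.4] [42.1 22.2 -5.6]
220 ctl 213 340 [ 40.3 -25.1  -7. ] [40.5 22.  -7.6]
226 ctl 214 340 [ 38.3 -24.6  -8.1] [38.5 21.9 -8.6]
232 ctl 214 355 [ 35.7 -24.9  -7.6] [  80.5   -1.1 -117.1]
238 plate 335 338 [-8.3 39.5 88.6] [-8.4 41.7 89. ] ctl 220 334 [ 32.4 -23.1  -5.7] [32.  20.7 -4.6]
244 plate 335 338 [-13.3  40.   89.4] [-13.8  42.3  90.5] ctl 220 334 [ 29.1 -23.6  -3.9] [29.4 20.9 -4.7]
250 plate 334 337 [-17.2  39.2  87.9] [-17.8  41.6  89.1] ctl 221 333 [ 27.7 -22.9  -6.3] [27.  20.5 -5. ]
256 plate 334 337 [-21.8  39.4  87.5] [-22.8  42.   89.5] ctl 221 333 [ 24.2 -23.4  -4.4] [24.3 20.7 -4.8]
```

```bash
python3 -m creep '[[0,0,0,0.5,2,5,140],[0,0,0,0,0,12,140],[0,0,0,0,0,12,140],[0,0,0,0,0,8,140],[0,0,0,0,0,0,140],[0,0,0,0,0,0,140]]'
python3 -m creep '[[0,0,0,0,0,2,140],[0,0,0,0,0,1,140],[0,0,0,0,0,0,140]]'
```

```text
clock: 7.15
position: [0.5921, 0.1665, 0.0636]
ee_rot: [0.691, 0.723, -0.0, -0.0]
ft_force: [-0.3, -0.3, -1.7]
grip_width: 0.559
clock: 7.45
position: [0.5922, 0.1667, 0.0609]
ee_rot: [0.691, 0.723, 0.0, 0.0]
ft_force: [-0.7, 0.5, -1.7]
grip_width: 0.551
```

```bash
python3 -m creep '[[0,0,0,0,-0.8,1.5,140],[0,0,0,0,0,1,140],[0,0,0,0,0,0,140]]'
python3 -m creep '[[0,0,0,0,0,1,140],[0,0,0,0,0,1,140],[0,0,0,0,0,0,140]]'
```

```text
clock: 7.75
position: [0.5912, 0.1666, 0.0582]
ee_rot: [0.691, 0.723, -0.0, -0.0]
ft_force: [0.2, 1.1, -1.4]
grip_width: 0.557
clock: 8.05
position: [0.5913, 0.1666, 0.0562]
ee_rot: [0.691, 0.723, -0.0, -0.0]
ft_force: [0.6, 0.7, -2.0]
grip_width: 0.556
```

```bash
python3 -m creep '[[0,0,0,0,0,1,140],[0,0,0,0,0,0,140]]'
python3 -m creep '[[0,0,0,0,0,1,140],[0,0,0,0,0,0,140]]'
```

```text
clock: 8.25
position: [0.5914, 0.1667, 0.0555]
ee_rot: [0.691, 0.723, 0.0, -0.0]
ft_force: [-1.4, -0.4, 1.8]
grip_width: 0.554
clock: 8.45
position: [0.5915, 0.1666, 0.0555]
ee_rot: [0.691, 0.723, 0.0, -0.0]
ft_force: [-6.5, -1.6, 11.9]
grip_width: 0.558
```

```bash
python3 -m creep '[[0,0,0,0,0,-0.8,140],[0,0,0,0,0,0,60],[0,0,0,0,0,0,60],[0,0,0,0,0,0,60],[0,0,0,0,0,0,60],[0,0,0,0,0,-10,40],[0,0,0,0,0,-25,0],[0,0,0,0,0,-40,0]]'
python3 -m creep '[[0,0,0,0,0,-40,0],[0,0,0,0,0,-40,0],[0,0,0,0,0,-40,0],[0,0,0,-20,0,-40,0],[0,0,0,-25,0,-20,0],[0,0,0,0,0,0,0],[0,0,0,0,0,0,0]]'
python3 - <<'E'
from h import *
o=get_obs();tp=(o["position"],o["ee_rot"]);p,d=camera("wrist");print(o["clock"],tp)
cv2.imwrite("pics/f.png",p);np.savez("pics/f.npz",d=d,p=tp[0],q=tp[1])
p,d=camera("side");cv2.imwrite("pics/f_s.png",cv2.resize(p[140:290,210:350],None,fx=4,fy=4,interpolation=cv2.INTER_CUBIC));np.save("pics/f_side.npy",d)
p,d=camera("scene");cv2.imwrite("pics/f_c.png",cv2.resize(p[150:300,240:400],None,fx=4,fy=4,interpolation=cv2.INTER_CUBIC));np.save("pics/f_scene.npy",d)
E
```

```text
clock: 9.25
position: [0.59, 0.1662, 0.1296]
ee_rot: [0.691, 0.723, -0.002, -0.001]
ft_force: [0.4, 0.9, 0.5]
grip_width: 0.998
clock: 9.95
position: [0.5935, 0.1212, 0.311]
ee_rot: [0.691, 0.723, 0.001, 0.0]
ft_force: [-1.2, 1.6, -0.9]
grip_width: 0.998
9.95 (array([0.5934996, 0.1211718, 0.31096  ]), array([6.91122164e-01, 7.22737598e-01, 7.07364571e-04, 1.39595449e-04]))
```

View pics/f.png

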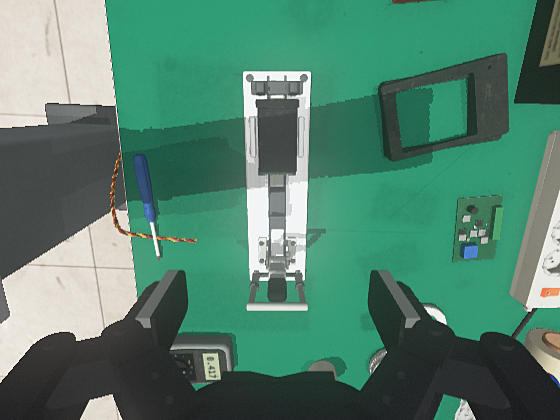

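View pics/f_s.png

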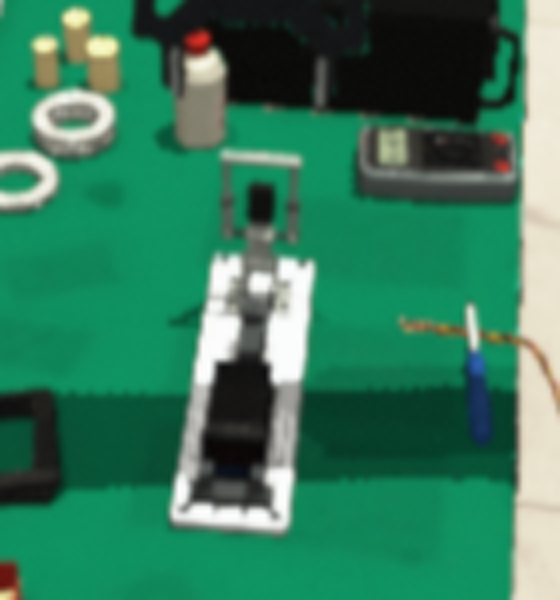

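View pics/f_c.png

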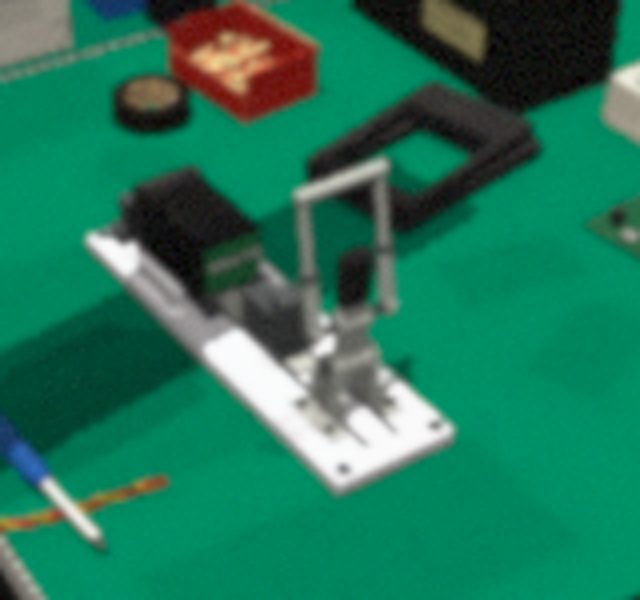

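```bash
cat > g.py <<'E'
from h import *
a=np.radians(2.6)
ex=np.array([-np.sin(a),np.cos(a),0]);ey=np.array([-np.cos(a),-np.sin(a),0])
# origin: nest at local161 -> (.5897,.1633)
O=np.array([.5897,.1633,0])-.161*ex
def loc(C): D=C-O; return np.stack([D@ex,D@ey,D[...,2]],-1)*1000
E
python3 - <<'E'
from g import *
print('O',O)
f=np.load("pics/f.npz")
S={"wrist":loc(cloud("wrist",f["d"],(f["p"],f["q"])))}
for n in("scene","side"): S[n]=loc(cloud(n,np.load(f"pics/f_{n}.npy")))
for n,L in S.items():
    P=L.reshape(-1,3)
    m=(P[:,0]>110)&(P[:,0]<220)&(abs(P[:,1])<45)
    Q=P[m&(P[:,2]>54)&(P[:,2]<75)&(P[:,0]<208)]
    A=np.c_[Q[:,:2],np.ones(len(Q))];k=np.linalg.lstsq(A,Q[:,2],rcond=None)[0]
    print(n,'ctl',len(Q),Q.mean(0).round(1),np.percentile(Q,1,0).round(1),np.percentile(Q,99,0).round(1),'slopes',k.round(3),cv2.minAreaRect(Q[:,:2].astype(np.float32)))
    Q=P[(abs(P[:,0])<70)&(abs(P[:,1])<40)&(P[:,2]>155)&(P[:,2]<180)]
    if len(Q):print(' bar',len(Q),Q.mean(0).round(1),np.median(Q,0).round(1),Q.min(0).round(1),Q.max(0).round(1))
    Q=P[(abs(P[:,0])<60)&(abs(P[:,1])<15)&(P[:,2]>90)&(P[:,2]<140)]
    if len(Q):
        print(' lever',len(Q),Q.mean(0).round(1),Q.min(0).round(1),Q.max(0).round(1))
        for z in range(90,136,8):
            q=Q[abs(Q[:,2]-z)<4]
            if len(q):print('   z',z,len(q),q[:,0].min().round(1),q[:,0].mean().round(1),q[:,0].max().round(1))
E
```

```text
O [0.59700344 0.00246574 0.        ]
wrist ctl 2924 [167.1  -0.7  62. ] [123.4 -22.6  57.1] [206.4  21.1  64.7] slopes [ 1.8000e-02 -2.0000e-03  5.9054e+01] ((164.4359588623047, -1.101043701171875), (84.69066619873047, 46.16697692871094), 0.6854583621025085)
 bar 521 [ 1.460e+01 -1.000e-01  1.663e+02] [ 14.9  -0.4 167. ] [  9.9 -29.7 155.3] [ 17.9  29.8 169.3]
 lever 451 [  1.1  -0.2 114.9] [ -8.3 -11.1  90.2] [  4.6  10.9 128.9]
   z 90 17 1.1 2.6 3.8
   z 98 68 -1.9 3.0 4.6
   z 106 72 -1.5 2.7 4.3
   z 114 79 -0.8 2.4 3.8
   z 122 103 -8.3 1.0 3.8
   z 130 112 -7.0 -2.1 2.3
scene ctl 388 [159.7   0.9  60.5] [120.7 -23.   54.5] [204.3  21.9  64.1] slopes [ 2.6000e-02 -2.0000e-02  5.6305e+01] ((162.74078369140625, -0.9678440093994141), (85.59051513671875, 47.082889556884766), 1.5397382974624634)
 bar 101 [  9.2   0.6 164.3] [  9.1   0.3 165.2] [  4.5 -31.2 155. ] [ 14.3  29.9 169.4]
 lever 133 [ -7.9   1.7 111.6] [-12.5 -11.7  90.1] [  0.4  10.5 128.8]
   z 90 8 -8.3 -7.0 -1.1
   z 98 25 -11.1 -7.9 -1.4
   z 106 25 -11.4 -8.7 -1.2
   z 114 27 -12.1 -8.2 0.4
   z 122 34 -12.5 -7.9 0.1
   z 130 14 -10.9 -6.2 -2.8
side ctl 320 [170.3  -1.1  60.8] [128.4 -23.4  55.5] [207.6  21.7  65. ] slopes [1.000e-03 5.000e-03 6.069e+01] ((166.2947540283203, -1.1291637420654297), (82.76670837402344, 46.19660568237305), 0.6425365209579468)
 bar 55 [ 16.6  -1.  164.4] [ 16.9   0.7 165.1] [  8.4 -30.1 156.2] [ 21.8  27.9 170.8]
 lever 69 [  3.   -0.  111.8] [-7.  -9.9 91.6] [  8.5   9.9 126.9]
   z 90 4 1.4 3.4 7.7
   z 98 13 -0.7 3.8 8.5
   z 106 14 -0.3 4.2 8.5
   z 114 15 -0.1 3.4 6.1
   z 122 18 -7.0 2.0 5.6
   z 130 5 -2.4 -0.4 2.7
```

```bash
python3 -m creep '[[0,0,-0.143,0,0,0,0],[0,0,-0.143,0,0,0,0],[0,0,-0.143,0,0,0,0],[0,0,-0.143,0,0,0,0],[0,0,-0.143,0,0,0,0],[0,0,-0.143,0,0,0,0],[0,0,-0.143,0,0,0,0],[0,0,-0.143,0,0,0,0]]'
python3 -m creep '[[0,0,-0.143,0,0,0,0],[0,0,-0.143,0,0,0,0],[0,0,-0.141,0,0,0,60],[0,0,0,0,-35,0,100],[0,0,0,0,-40,0,100],[0,0,0,2,-30,0,100],[0,0,0,0,0,0,100],[0,0,0,0,0,0,100]]'
python3 - <<'E'
from g import *
o=get_obs();tp=(o["position"],o["ee_rot"]);p,d=camera("wrist");print(o["clock"],tp,'loc',loc(tp[0]))
R=Rn.from_quat(tp[1]).as_matrix();print(R.round(3),np.degrees(np.arctan2(R[1,0],R[0,0])))
cv2.imwrite("pics/k.png",p);np.savez("pics/k.npz",d=d,p=tp[0],q=tp[1])
P=loc(cloud("wrist",d,tp)).reshape(-1,3)
Q=P[(abs(P[:,0])<70)&(abs(P[:,1])<40)&(P[:,2]>155)&(P[:,2]<180)]
if len(Q):print(' bar',len(Q),Q.mean(0).round(1),np.median(Q,0).round(1),Q.min(0).round(1),Q.max(0).round(1))
E
```

```text
clock: 10.9
position: [0.593, 0.1226, 0.309]
ee_rot: [0.186, 0.983, -0.0, -0.001]
ft_force: [-0.3, -0.9, -1.1]
grip_width: 0.998
clock: 11.7
position: [0.5961, 0.017, 0.3094]
ee_rot: [-0.023, 1.0, 0.0, -0.001]
ft_force: [0.9, 0.3, -0.2]
grip_width: 0.605
11.7 (array([0.59605669, 0.01699834, 0.30936395]), array([-2.29558793e-02,  9.99736254e-01,  1.45130204e-04, -6.55165074e-04])) loc [1.45605879e+01 2.86536607e-01 3.09363953e+02]
[[-0.999 -0.046 -0.001]
 [-0.046  0.999  0.   ]
 [ 0.001  0.    -1.   ]] -177.3692063568866
 bar 603 [ 13.2   1.2 167. ] [ 13.2   1.5 167.2] [  8.8 -29.7 155.2] [ 16.7  29.7 170. ]
```

View pics/k.png

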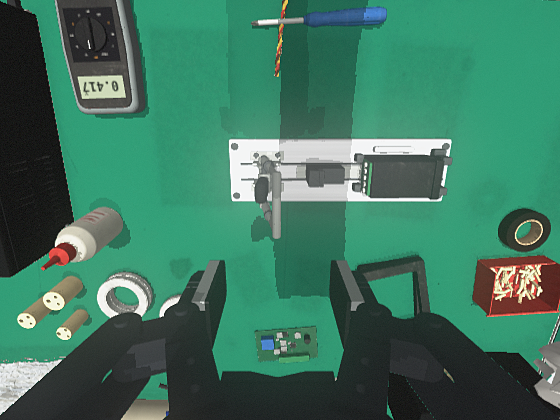

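```bash
python3 -m creep '[[0,0,0,0,-1,25,100],[0,0,0,0,0,30,100],[0,0,0,0,0,30,100],[0,0,0,0,0,25,100],[0,0,0,0,0,14,100],[0,0,0,0,0,5,100],[0,0,0,0,0,0,100],[0,0,0,0,0,0,100]]' 30
python3 -m creep '[[0,0,0,0,0,0,160],[0,0,0,0,0,0,235],[0,0,0,0,0,0,250],[0,0,0,0,0,0,250],[0,0,0,0,0,0,250],[0,0,0,0,0,0,250]]'
python3 - <<'E'
from g import *
o=get_obs();print(o["position"],loc(o["position"]),o["grip_width"])
E
```

```text
clock: 12.55
position: [0.597, 0.016, 0.1824]
ee_rot: [-0.023, 1.0, 0.0, 0.001]
ft_force: [0.4, 0.0, 1.0]
grip_width: 0.607
clock: 13.15
position: [0.5966, 0.0158, 0.1816]
ee_rot: [-0.023, 1.0, 0.0, 0.0]
ft_force: [-0.0, -0.2, 4.0]
grip_width: 0.073
[0.59661872 0.01575863 0.18162352] [ 13.29665954  -0.21867577 181.62352109] 0.07303170988645903
```

```bash
python3 -m creep '[[0,0,0,0,8,2,250],[0,0,0,0,8,2.2,250],[0,0,0,0,14,6.5,250],[0,0,0,0,12.5,8.8,250],[0,0,0,0,10.8,10.8,250],[0,0,0,0,0,0,250]]'
python3 - <<'E'
from g import *
o=get_obs();print(o["position"],loc(o["position"]),o["grip_width"],o["ft_force"])
p,d=camera("side");cv2.imwrite("pics/n_s.png",cv2.resize(p[140:290,210:350],None,fx=4,fy=4,interpolation=cv2.INTER_CUBIC))
p,d=camera("scene");cv2.imwrite("pics/n_c.png",cv2.resize(p[110:300,220:400],None,fx=3,fy=3,interpolation=cv2.INTER_CUBIC))
E
```

```text
clock: 13.75
position: [0.5933, 0.0715, 0.1487]
ee_rot: [-0.025, 1.0, 0.0, -0.001]
ft_force: [2.5, 2.4, 2.4]
grip_width: 0.073
[0.59326915 0.07149718 0.14869815] [ 69.12977857   0.59897104 148.69815296] 0.07303117160979233 [2.54136273 2.35007553 2.42753877]
```

View pics/n_c.png

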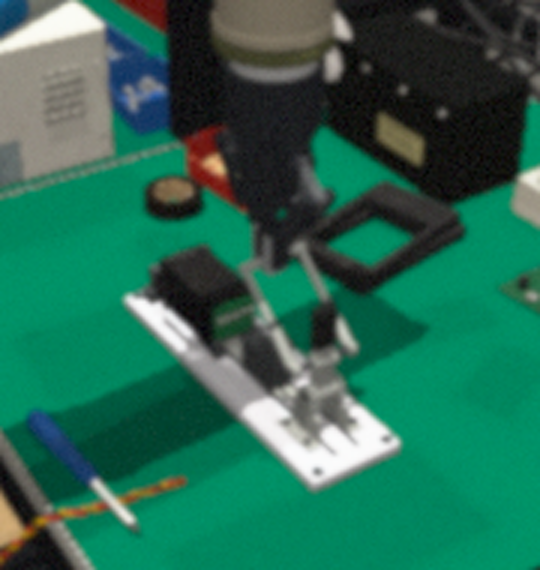

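```bash
python3 -m creep '[[0,0,0,0,6,9.5,250],[0,0,0,0,6.4,13.9,250],[0,0,0,0,4,14.8,250],[0,0,0,0,1.3,14,250],[0,0,0,0,0,0,250]]'
python3 - <<'E'
from g import *
o=get_obs();print(o["position"],loc(o["position"]),o["grip_width"],o["ft_force"])
p,d=camera("side");cv2.imwrite("pics/q_s.png",cv2.resize(p[140:290,210:350],None,fx=4,fy=4,interpolation=cv2.INTER_CUBIC))
p,d=camera("scene");cv2.imwrite("pics/q_c.png",cv2.resize(p[150:280,250:380],None,fx=4,fy=4,interpolation=cv2.INTER_CUBIC))
E
```

```text
clock: 14.35
position: [0.5926, 0.0869, 0.0963]
ee_rot: [-0.023, 1.0, -0.0, -0.001]
ft_force: [3.3, 3.8, 0.5]
grip_width: 0.075
[0.59258857 0.08688554 0.09629206] [84.53316834  0.58078833 96.29205585] 0.07495463317583179 [3.26315784 3.7546111  0.53834133]
```

View pics/q_c.png

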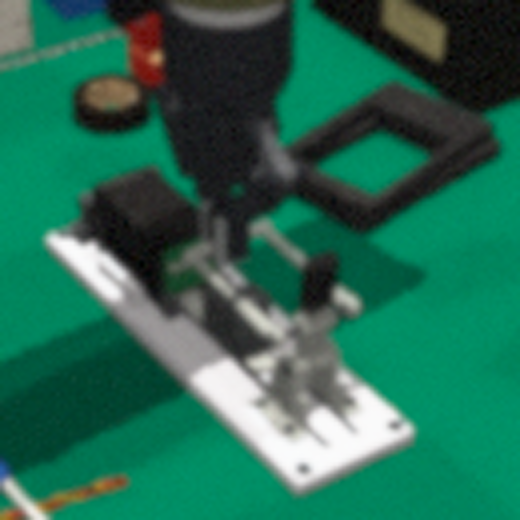

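```bash
python3 -m creep '[[0,0,0,0,3,3,250],[0,0,0,0,1,4,250],[0,0,0,0,0,0,250],[0,0,0,0,0,0,250]]'
python3 - <<'E'
from g import *
o=get_obs();print(o["position"],loc(o["position"]),o["grip_width"],o["ft_force"])
E
```

```text
clock: 14.85
position: [0.5929, 0.0895, 0.0913]
ee_rot: [-0.023, 1.0, -0.001, -0.0]
ft_force: [1.0, -3.8, 0.2]
grip_width: 0.074
[0.59286139 0.0894903  0.0913116 ] [87.12286877  0.19008981 91.31159528] 0.07399509438827305 [ 0.97952787 -3.77886305  0.16913616]
```

```bash
python3 -m creep '[[0,0,0,0,0,0,215],[0,0,0,0,0,0,205],[0,0,0,0,0,0,205],[0,0,0,0,0,-10,205],[0,0,0,0,0,-30,205],[0,0,0,0,0,-40,205],[0,0,0,0,0,-40,205],[0,0,0,0,0,0,205]]'
python3 - <<'E'
from g import *
o=get_obs();tp=(o["position"],o["ee_rot"]);p,d=camera("wrist");print(o["clock"],tp,'loc',loc(tp[0]))
cv2.imwrite("pics/r.png",p);np.savez("pics/r.npz",d=d,p=tp[0],q=tp[1])
p,d=camera("side");np.save("pics/r_side.npy",d);cv2.imwrite("pics/r_s.png",cv2.resize(p[140:290,210:350],None,fx=4,fy=4,interpolation=cv2.INTER_CUBIC))
p,d=camera("scene");np.save("pics/r_scene.npy",d);cv2.imwrite("pics/r_c.png",cv2.resize(p[150:280,250:380],None,fx=4,fy=4,interpolation=cv2.INTER_CUBIC))
E
```

```text
clock: 15.65
position: [0.5955, 0.0911, 0.2186]
ee_rot: [-0.023, 1.0, 0.001, 0.005]
ft_force: [1.0, -1.2, -0.1]
grip_width: 0.197
15.65 (array([0.59545634, 0.09108197, 0.21858612]), array([-0.02305157,  0.99972197,  0.00137021,  0.00476833])) loc [ 88.59518763  -2.4743887  218.58611597]
```

View pics/r_c.png

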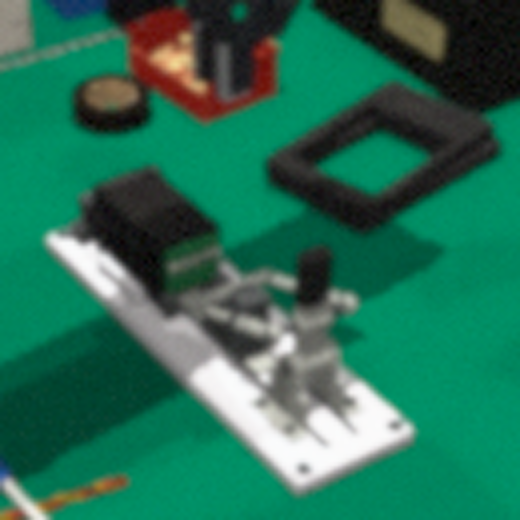

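View pics/r.png

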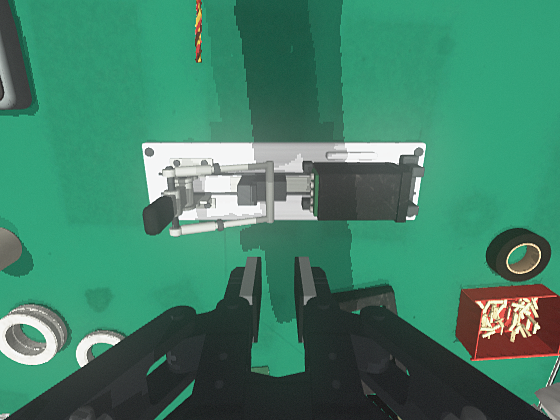

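```bash
cat > st.py <<'E'
from g import *
import sys
n=sys.argv[1]
f=np.load(f"pics/{n}.npz")
L=loc(cloud("wrist",f["d"],(f["p"],f["q"])));P=L.reshape(-1,3)
def sl(nm,m,ax=0):
    Q=P[m];print(nm,len(Q),Q.mean(0).round(1) if len(Q) else '',np.percentile(Q,2,0).round(1),np.percentile(Q,98,0).round(1)) if len(Q) else print(nm,0)
for s in(-1,1):
    sl('bar',(P[:,0]>70)&(P[:,0]<100)&(P[:,1]*s>14)&(P[:,1]*s<22)&(P[:,2]>32)&(P[:,2]<70))
sl('hooktop',(P[:,0]>45)&(P[:,0]<78)&(abs(P[:,1])<8)&(P[:,2]>50)&(P[:,2]<66))
sl('levertop',(P[:,0]>-90)&(P[:,0]<40)&(abs(P[:,1])<9)&(P[:,2]>122)&(P[:,2]<140))
for z in(100,108,116,124): sl('lev%d'%z,(abs(P[:,0])<90)&(abs(P[:,1])<9)&(abs(P[:,2]-z)<4))
sl('ctl',(P[:,0]>118)&(P[:,0]<208)&(abs(P[:,1])<30)&(P[:,2]>57)&(P[:,2]<72))
sl('jaw',(P[:,0]>203)&(P[:,0]<235)&(abs(P[:,1])<30)&(P[:,2]>36)&(P[:,2]<55))
E
python3 st.py r
```

```text
bar 64 [ 81.2 -18.   49.9] [ 77.8 -21.8  47.7] [ 84.6 -14.2  51.5]
bar 77 [81.2 18.1 49.6] [77.3 14.4 46.6] [84.7 21.9 51.2]
hooktop 334 [60.5  0.2 57.2] [51.9 -7.6 55.7] [69.3  7.8 58.6]
levertop 395 [ -0.2   0.5 126.2] [ -6.   -8.3 122.7] [  4.3   8.6 128.3]
lev100 89 [  4.6   1.1 100.1] [ 3.3 -8.1 96.4] [  5.4   8.8 103.8]
lev108 97 [  4.4   1.2 108.2] [  3.2  -8.1 104.2] [  5.1   8.8 111.7]
lev116 101 [  4.2   1.  116.3] [  3.1  -8.3 112.3] [  4.8   8.6 119.9]
lev124 393 [1.000e-01 5.000e-01 1.258e+02] [ -6.   -8.3 120.8] [  4.5   8.6 127.9]
ctl 4422 [166.    0.2  61.9] [126.2 -22.4  59.3] [204.7  21.1  64.2]
jaw 311 [218.4   4.3  44.4] [204.3 -23.6  37.3] [225.   23.7  47. ]
```

```bash
python3 -m creep '[[0,0,0,1,-20,0,255],[0,0,0,1,-20,0,255],[0,0,0,0,-12,25,255],[0,0,0,0,0,30,255],[0,0,0,0,0,22,255],[0,0,0,0,0,0,255],[0,0,0,0,0,0,255]]'
python3 - <<'E'
from g import *
o=get_obs();tp=(o["position"],o["ee_rot"]);print(o["position"],loc(o["position"]),o["grip_width"],o["ft_force"],Rn.from_quat(tp[1]).as_matrix().round(3)[2])
p,d=camera("side");cv2.imwrite("pics/s_s.png",cv2.resize(p[140:290,210:350],None,fx=4,fy=4,interpolation=cv2.INTER_CUBIC))
p,d=camera("scene");cv2.imwrite("pics/s_c.png",cv2.resize(p[150:280,250:380],None,fx=4,fy=4,interpolation=cv2.INTER_CUBIC))
E
```

```text
clock: 16.5
position: [0.5929, 0.0386, 0.1343]
ee_rot: [-0.023, 1.0, -0.0, -0.001]
ft_force: [-0.7, -0.1, 0.1]
grip_width: -0.002
[0.59285077 0.03864312 0.1342962 ] [ 36.32852213   2.50728292 134.29619872] -0.0018350280501106574 [-0.71721062 -0.12449047  0.12810404] [ 0.002 -0.    -1.   ]
```

View pics/s_c.png

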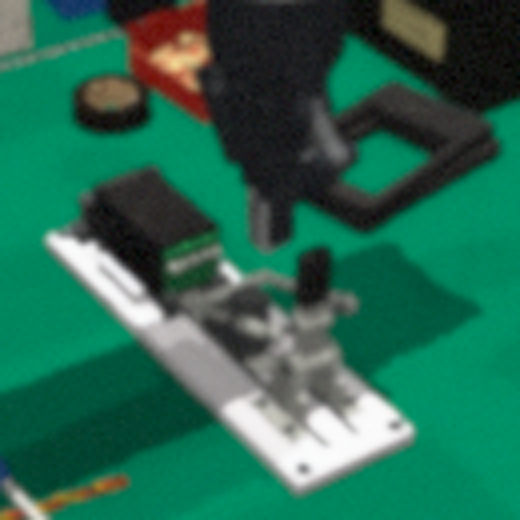

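```bash
python3 -m creep '[[0,0,0,-2,-8,-4,255],[0,0,0,0,-8,-1,255],[0,0,0,0,-7,0,255],[0,0,0,0,-7,0,255],[0,0,0,0,-7,1.4,255],[0,0,0,0,-7,1.5,255],[0,0,0,0,0,0,255]]'
python3 - <<'E'
from g import *
o=get_obs();tp=(o["position"],o["ee_rot"]);print(o["position"],loc(o["position"]),o["ft_force"])
p,d=camera("wrist");cv2.imwrite("pics/t.png",p);np.savez("pics/t.npz",d=d,p=tp[0],q=tp[1])
p,d=camera("scene");cv2.imwrite("pics/t_c.png",cv2.resize(p[150:280,250:380],None,fx=4,fy=4,interpolation=cv2.INTER_CUBIC))
E
python3 st.py t
```

```text
clock: 17.3
position: [0.597, -0.0069, 0.1363]
ee_rot: [-0.022, 1.0, -0.0, -0.0]
ft_force: [-0.6, -0.0, -0.1]
grip_width: -0.001
[ 0.59702408 -0.00689971  0.13629874] [ -9.35674572   0.40423209 136.29874344] [-0.56030279 -0.03191445 -0.10030355]
bar 61 [ 72.3 -18.   50.1] [ 70.2 -21.9  49. ] [ 74.7 -14.4  51.4]
bar 77 [72.2 18.  50.3] [70.2 14.2 49. ] [74.6 21.8 51.7]
hooktop 686 [60.2  0.  56.5] [51.4 -7.6 50.3] [73.   7.6 58.5]
levertop 784 [-13.1   6.8 129.6] [-29.4  -5.  122.1] [  3.9   8.9 139.4]
lev100 61 [-15.3   6.9  99.4] [-23.2   4.1  96.1] [-12.6   8.9 103.8]
lev108 81 [-18.7   6.8 108.2] [-23.9   3.7 104.6] [-16.9   8.9 111.9]
lev116 208 [-23.3   5.4 118.2] [-33.2  -7.3 112.4] [  1.8   8.9 119.9]
lev124 708 [-21.5   3.7 122.6] [-31.6  -7.7 120.2] [  3.3   8.9 127.5]
ctl 5135 [149.2  -0.   61.5] [125.6 -21.6  57.7] [176.9  21.1  63. ]
jaw 0
```

View pics/t_c.png

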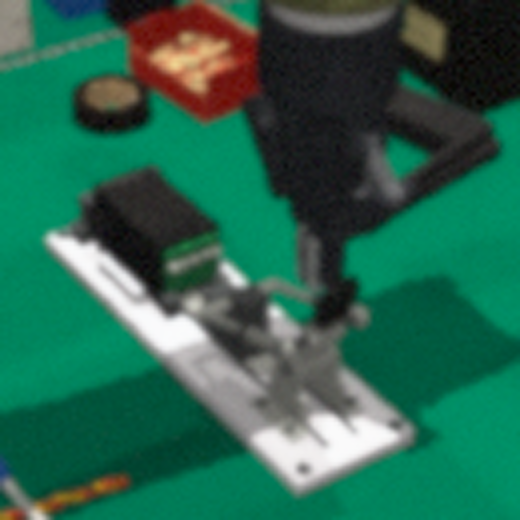

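View pics/t.png

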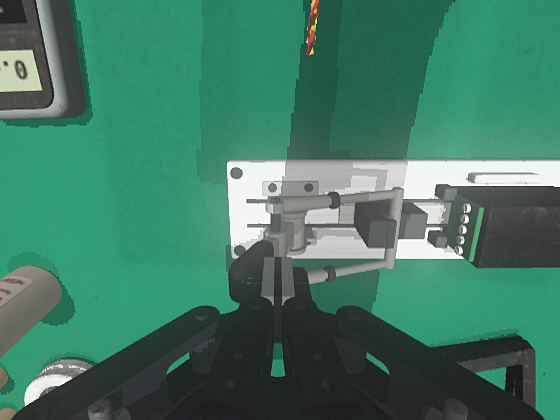

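```bash
python3 -m creep '[[0,0,0,0,-7.5,1.9,255],[0,0,0,0,-7.5,1.9,255],[0,0,0,0,-5.6,3.9,255],[0,0,0,0,-5.6,3.9,255],[0,0,0,0,0,0,255]]'
python3 -m creep '[[0,0,0,0,-4.7,5,255],[0,0,0,0,-4.7,5,255],[0,0,0,0,0,0,255]]'
python3 - <<'E'
from g import *
o=get_obs();tp=(o["position"],o["ee_rot"]);print(o["position"],loc(o["position"]),o["ft_force"])
p,d=camera("wrist");cv2.imwrite("pics/u.png",p);np.savez("pics/u.npz",d=d,p=tp[0],q=tp[1])
p,d=camera("scene");cv2.imwrite("pics/u_c.png",cv2.resize(p[150:280,250:380],None,fx=4,fy=4,interpolation=cv2.INTER_CUBIC))
E
python3 st.py u
```

```text
clock: 17.9
position: [0.5983, -0.0329, 0.1245]
ee_rot: [-0.022, 1.0, -0.0, -0.0]
ft_force: [0.3, -0.5, -0.5]
grip_width: 0.001
clock: 18.2
position: [0.5988, -0.0416, 0.1144]
ee_rot: [-0.023, 1.0, -0.0, -0.0]
ft_force: [-0.3, 0.2, -0.4]
grip_width: 0.006
[ 0.59879848 -0.04164637  0.11442127] [-44.14812969   0.20786532 114.42126912] [-0.26130239  0.1961124  -0.38517402]
bar 0
bar 0
hooktop 824 [52.9  0.1 56.6] [45.1 -7.7 51. ] [62.4  7.7 58.4]
levertop 1228 [-44.1   2.7 133.4] [-64.7  -7.9 125.7] [-23.7   8.8 139.7]
lev100 213 [-44.2   8.2 100.2] [-57.3   7.6  96.2] [-31.2   8.7 103.9]
lev108 278 [-44.2   8.1 107.9] [-57.4   7.4 104.2] [-30.8   8.7 111.9]
lev116 324 [-44.4   8.2 116. ] [-57.5   7.5 112.1] [-30.9   8.8 119.7]
lev124 355 [-44.2   1.4 125.7] [-57.   -8.4 120.1] [-31.5   8.8 127.4]
ctl 400 [124.2 -10.4  59.5] [120.7 -22.5  57. ] [127.8  11.9  62.6]
jaw 0
```

View pics/u_c.png

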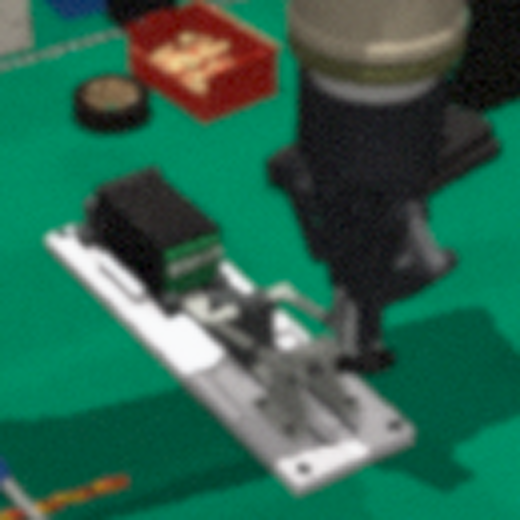

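```bash
python3 -m creep '[[0,0,0,0,-4,6,255],[0,0,0,0,-4,6,255],[0,0,0,0,-3,6.5,255],[0,0,0,0,-2.5,6.5,255],[0,0,0,0,0,0,255]]'
python3 -m creep '[[0,0,0,0,-2,6.5,255],[0,0,0,0,-2,6.5,255],[0,0,0,0,0,0,255]]'
python3 - <<'E'
from g import *
o=get_obs();tp=(o["position"],o["ee_rot"]);print(o["position"],loc(o["position"]),o["ft_force"])
p,d=camera("scene");cv2.imwrite("pics/v_c.png",cv2.resize(p[150:280,250:380],None,fx=4,fy=4,interpolation=cv2.INTER_CUBIC))
E
```

```text
clock: 18.8
position: [0.5989, -0.055, 0.0888]
ee_rot: [-0.023, 1.0, -0.0, -0.001]
ft_force: [-0.5, -0.9, -0.1]
grip_width: 0.004
clock: 19.1
position: [0.5991, -0.0589, 0.0759]
ee_rot: [-0.023, 1.0, -0.0, -0.001]
ft_force: [-0.5, 0.2, 0.4]
grip_width: -0.001
[ 0.59909576 -0.05891667  0.07594424] [-61.41413357   0.69432154  75.94424394] [-0.54790997  0.16145479  0.41640527]
```

View pics/v_c.png

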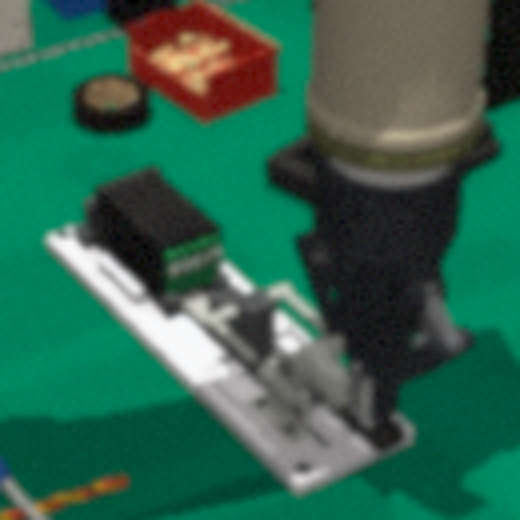

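```bash
python3 -m creep '[[0,0,0,0,-1.5,4,255],[0,0,0,0,-1,3,255],[0,0,0,0,0,0,255]]'
python3 -m creep '[[0,0,0,0,0,2,255],[0,0,0,0,0,2,255],[0,0,0,0,0,0,255]]'
python3 - <<'E'
from g import *
o=get_obs();tp=(o["position"],o["ee_rot"]);print(o["position"],loc(o["position"]),o["ft_force"])
p,d=camera("side");cv2.imwrite("pics/w_s.png",cv2.resize(p[140:290,210:350],None,fx=4,fy=4,interpolation=cv2.INTER_CUBIC))
E
```

```text
clock: 19.45
position: [0.5996, -0.0611, 0.0696]
ee_rot: [-0.023, 1.0, -0.0, -0.0]
ft_force: [-0.3, 0.1, -0.0]
grip_width: 0.0
clock: 19.75
position: [0.6, -0.0609, 0.0667]
ee_rot: [-0.023, 1.0, 0.0, 0.0]
ft_force: [-2.8, -0.6, 7.0]
grip_width: 0.004
[ 0.60000821 -0.0608702   0.06666152] [-63.4070385   -0.12856455  66.66151961] [-2.83560055 -0.64931498  7.04510923]
```

View pics/w_s.png

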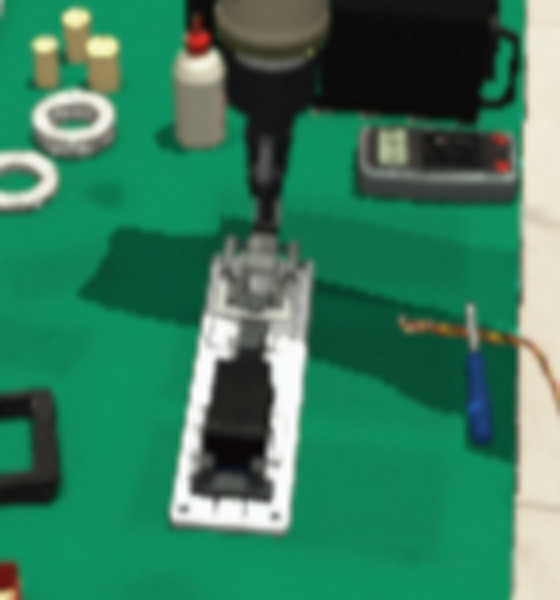

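```bash
python3 -m creep '[[0,0,0,0,0,-15,255],[0,0,0,0,0,-40,255],[0,0,0,0,0,-40,255],[0,0,0,0,20,-40,255],[0,0,0,0,40,-30,255],[0,0,0,0,40,0,255],[0,0,0,0,20,0,255],[0,0,0,0,0,0,255]]'
python3 - <<'E'
from g import *
o=get_obs();tp=(o["position"],o["ee_rot"]);print(o["position"],loc(o["position"]),o["ft_force"])
p,d=camera("wrist");cv2.imwrite("pics/x.png",p);np.savez("pics/x.npz",d=d,p=tp[0],q=tp[1])
p,d=camera("scene");cv2.imwrite("pics/x_c.png",cv2.resize(p[150:280,250:380],None,fx=4,fy=4,interpolation=cv2.INTER_CUBIC))
E
python3 st.py x
```

```text
clock: 20.6
position: [0.594, 0.0634, 0.2321]
ee_rot: [-0.026, 1.0, 0.001, 0.0]
ft_force: [0.0, 0.6, 0.1]
grip_width: 0.002
[0.59401598 0.06341771 0.23207096] [6.10247477e+01 2.19423321e-01 2.32070956e+02] [0.03799542 0.56504423 0.14700559]
bar 0
bar 0
hooktop 331 [54.9  0.1 56.8] [45.3 -7.5 50.6] [64.6  7.6 58.8]
levertop 0
lev100 0
lev108 0
lev116 0
lev124 0
ctl 4011 [164.3   0.5  61.9] [124.2 -21.6  59. ] [203.   21.3  64.2]
jaw 152 [214.1   8.8  44.3] [204.8 -22.7  36.4] [218.8  23.7  46.8]
```

View pics/x_c.png

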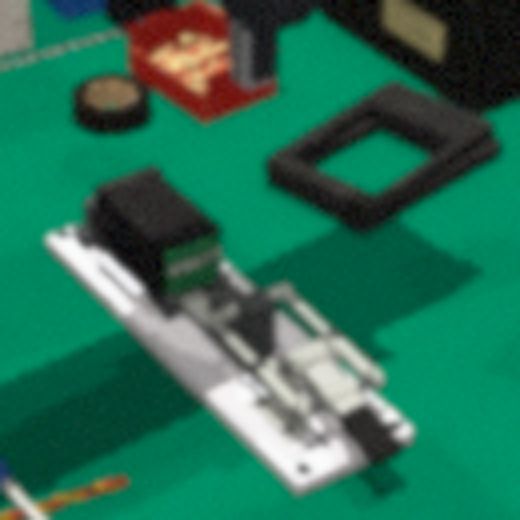

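View pics/x.png

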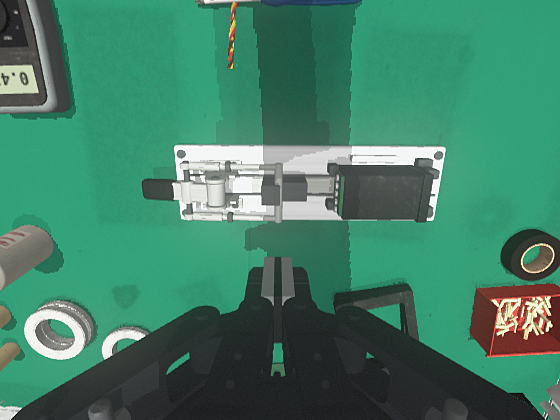

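Run:
```python
from g import *
p=cv2.imread("pics/x.png");cv2.imwrite("pics/x_z.png",cv2.resize(p[140:230,135:345],None,fx=3.8,fy=3.8,interpolation=cv2.INTER_CUBIC))
p=cv2.imread("pics/r.png");cv2.imwrite("pics/r_z.png",cv2.resize(p[140:240,130:330],None,fx=3.8,fy=3.8,interpolation=cv2.INTER_CUBIC))
f=np.load("pics/x.npz");L=loc(cloud("wrist",f["d"],(f["p"],f["q"])))
for v in (168,176,186,192,205,214):
    print(v,[tuple(L[v,u].round(0).astype(int)[[0,2]]) for u in range(262,306,3)], L[v,280,1].round())
P=L.reshape(-1,3)
Q=P[(P[:,0]<-42)&(P[:,0]>-85)&(abs(P[:,1])<9)&(P[:,2]>20)]
print(len(Q),Q.min(0),Q.max(0));k=np.polyfit(Q[:,0],Q[:,2],1);print(k,np.degrees(np.arctan(k[0])))
```

```text
168 [(np.int64(46), np.int64(50)), (np.int64(49), np.int64(50)), (np.int64(52), np.int64(51)), (np.int64(55), np.int64(51)), (np.int64(58), np.int64(52)), (np.int64(61), np.int64(51)), (np.int64(63), np.int64(51)), (np.int64(67), np.int64(11)), (np.int64(70), np.int64(12)), (np.int64(74), np.int64(11)), (np.int64(77), np.int64(12)), (np.int64(80), np.int64(12)), (np.int64(83), np.int64(12)), (np.int64(86), np.int64(12)), (np.int64(90), np.int64(11))] 26.0
176 [(np.int64(44), np.int64(14)), (np.int64(48), np.int64(13)), (np.int64(51), np.int64(13)), (np.int64(54), np.int64(12)), (np.int64(58), np.int64(48)), (np.int64(61), np.int64(52)), (np.int64(63), np.int64(53)), (np.int64(67), np.int64(13)), (np.int64(70), np.int64(14)), (np.int64(74), np.int64(13)), (np.int64(77), np.int64(13)), (np.int64(80), np.int64(14)), (np.int64(83), np.int64(13)), (np.int64(87), np.int64(13)), (np.int64(90), np.int64(13))] 18.0
186 [(np.int64(46), np.int64(57)), (np.int64(49), np.int64(57)), (np.int64(52), np.int64(57)), (np.int64(55), np.int64(57)), (np.int64(58), np.int64(57)), (np.int64(61), np.int64(5
[... 1091 characters left out ...]
.int64(12)), (np.int64(84), np.int64(11)), (np.int64(88), np.int64(11)), (np.int64(91), np.int64(12))] -11.0
214 [(np.int64(44), np.int64(10)), (np.int64(47), np.int64(12)), (np.int64(51), np.int64(12)), (np.int64(54), np.int64(11)), (np.int64(58), np.int64(48)), (np.int64(61), np.int64(52)), (np.int64(64), np.int64(51)), (np.int64(68), np.int64(10)), (np.int64(71), np.int64(11)), (np.int64(74), np.int64(11)), (np.int64(78), np.int64(12)), (np.int64(81), np.int64(12)), (np.int64(85), np.int64(11)), (np.int64(88), np.int64(11)), (np.int64(91), np.int64(11))] -21.0
559 [-77.81197186  -8.95899537  34.65145103] [-42.00213054   8.99817254  45.01018306]
[ 0.20160067 52.70795949] 11.398089652347014
```

View pics/x_z.png

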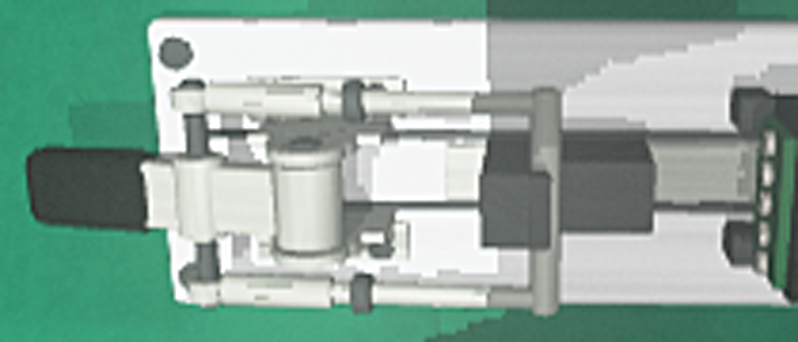

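View pics/r_z.png

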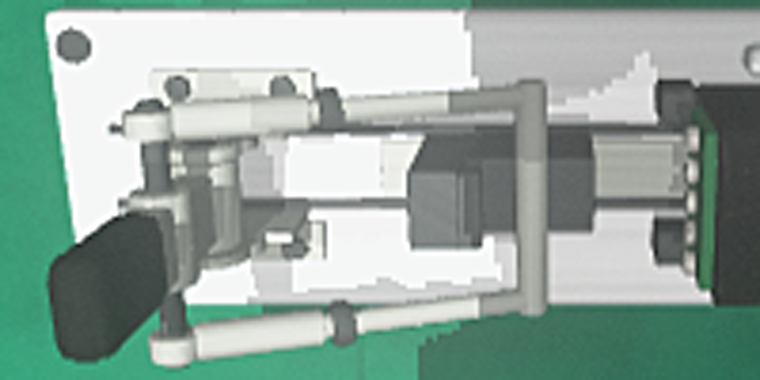

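```bash
python3 -c "
from workcell import *
print(get_obs()['clock']);print(hand_in())"
```

```text
20.7
the job is handed in; nothing more can be done
None
```

The controller is clamped in the cradle and I handed the job in at 20.7 s of the 64 s allowed; hand-in reported no verdict.

**What I did**
- I set the controller flat in the nest with its display end towards the jaw and let go.
- I pinched the loop's cross-bar, swung it down past the hook and released it with the lever near 0.02 rad. The bar lay about 12 mm to +x of its seat and below the lip.
- I pushed the lever over with closed fingers to its stop, felt about 7 N there, and backed the arm clear.

**Last checks, from the wrist camera**
- **Lever:** 11.4° below level, about 1.77 rad. The stop is nominally at 12°, so this agrees within the camera's accuracy.
- **Cross-bar:** in the hook's notch at cradle x about 62 mm and z about 48 mm, on its seat within the camera's accuracy.
- **Jaw:** drawn in about 6 to 7 mm.
- **Controller:** its top reads level at about 62 mm. The wrist camera reads about 2 mm low here, so that fits the expected 64 mm. Its back end is at the stop posts.

**Not confirmed**
- I could not measure the jaw's clamping force. I infer it from the jaw's travel and the lever being past its dead point.
- The wrist showed almost no force during the closing stroke, less than the 8 N the text suggests. It rose only at the stop.
- I made no final measurement of the bottle, multimeter and tape roll. The arm never came near them, and they stood in place in the last pictures.

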